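Tool the pane joint of a basking ledge

ROBOT

A 6-joint arm with a two-finger parallel gripper is mounted at the origin on the work surface. World frame = base frame: x ahead of the robot, y to its left, z up, the work surface at z = 0. Lengths are in m, angles in rad, forces in N, time in s.
With the tool pointing down it reaches from about 0.35 to 0.85 m from the base axis. Payload 8.1 kg.
Tool frame: the origin (TCP) lies on the centre line of the jaws, within the pads' length; the fingertips stand robot.tips_ahead ahead of it and the grasp point (between the pads) lies 6 mm ahead of it (robot.tips_ahead is the distance from the TCP to the fingertips, in m); z points along the fingers, y is the line along which they close (so a half turn about z gives the same grasp; the last joint's range is limited). The gripper opens to 93 mm and grips with 3 to 60 N. Pads are 15 mm wide; open, the fingers measure 128 mm over their backs; the gripper's body (75 mm by 188 mm) begins 65 mm behind the grasp point.
Start: joints at [1.241, 0.13, 1.488, -0, 1.523, -0.085], TCP at [0.145, 0.582, 0.244] pointing down, gripper open.
Joint ranges: [-2.96, 2.96], [-0.89, 2.26], [0.02, 2.5], [-1.34, 4.48], [0, 2.73], [-2.66, 2.66]. Speed limits (rad/s): [2.39, 2.39, 2.79, 3.14, 3.14, 3.14].

INTERFACE

Orientations are given as a rotation vector (axis times angle).
In Python, from plant import robot gives the robot as it stands.
- The arm moves only by the tool apply_moves, never from a script. Its arguments are lists of equal length, an entry for each row: "delta_pos": the shift along the tool's x, y, z in cm, a list of three; "twist": the turn about the tool's z in rad. A call has 1 to 8 rows; each row shifts and turns the commanded pose from where the row before left it, along the tool's axes as they then stand; what a row does not reach is not made up. A row lasts 1/8 s, in which the tool goes at most 62.5 mm and 10.7 degrees, less where a joint would pass 70% of its speed; a pose out of reach is approached as far as the arm can. A call with a gripper value outside its range is refused whole. "gripper" is the finger opening in cm, from 0 to 9.3, set as the call begins (left out, the last holds). The fingers move at their own pace and stop on an object; "squeeze" is the grip in N (left out, the last holds). Time passes only in rows, so rows that do not move let the fingers close. It gives the time, the measured TCP pose, the force, the opening and the grip force at its end, in the units of the state.
- robot.read_state(): the state, without advancing time (a new reading comes with each control period).
- robot.read_camera(name): name is "scene" or "side" or "wrist"; returns a dict with "frame" (400x640x3 uint8, red, green, blue), "vertical_fov" (degrees; the focal length in pixels is half the picture's height over the tangent of half this angle, whatever the lens; pixels are square), "cx", "cy" (the principal point, pixels), "k1" (the pictures are not rectified: a ray, as slopes to the right and down, at radius r is drawn at 1 + k1 r^2 times it, then the intrinsics apply), "R" (3x3) and "t" (3): a world point X has camera coordinates R X + t. Camera axes: x right, y down, z forward; pixel columns grow to the right and rows downward; lengths in m; the calibration is good to about 2 mm. A picture is of the moment at which its call begins. There is no depth.
- robot.close_job(): hands the job in; it is judged then, once.
The state is a dict: "t": time; "q": joint angles; "dq": joint speeds; "joint_torque": joint torques, N m; "tool_pos": TCP position; "orientation": TCP orientation; "force": force on the tool from outside, world axes, zero at the start; "wrist_torque": the same for the moment, N m; "opening": finger opening in m; "gripper_force": force on a finger pad.
Only numpy, scipy, OpenCV 4.12 (cv2) and the standard library are available. Lean on these libraries where they do the work, as an engineer would, in place of code of your own. Each camera call takes 0.05 s, during which the arm holds its last target. There are 200 camera calls.

TASK

Lock the slate ledge's clamp by turning its wing knob clockwise until it clicks over, then take the seam scraper from its fork stand and run its sprung tip along the inside corner where the clear pane meets the slate tile, starting at the clamp's end and going to the other end in one unbroken pass, no faster than 5 cm a second, pressing lightly so that the tip gives but never bottoms. Lean the scraper away from the pane to get under the brace strip; afterwards hang it upright in its fork again, with the clamp still locked, and leave the other goods where they stand.

Things in the scene. Friction and masses are not known exactly. Their poses are not given: they have to be found in the camera images.
- ledge: Fixed aluminium board with a grey slate tile (x -150 to 0, y -90 to 90 mm, top 22 mm above the table) and, at the tile's far edge, an upright clear pane (200 mm along y, top 127 mm above the table). A thin white line marks the joint. Origin: on the table under the joint's middle, at the pane's front face. x: into the pane, away from the tile; y: along the joint to the clamp's end; z up.
- brace (a point): Middle of the lower front edge of the clear brace strip that sticks out 30 mm from the pane's top over the joint, toward the robot (-x of the ledge), along the pane's whole 200 mm. This edge is 121 mm above the table, the strip 6 mm thick.
- seam_start (a point): Point on the joint line (pane face meets tile top, z 22 mm) 15 mm inside the tile's edge at the clamp's end, y = +75 mm on the ledge. The pass starts here (up to 15 mm either side will do).
- seam_end (a point): The like point at the other end, y = -75 mm on the ledge. The pass ends here (up to 15 mm either side will do).
- clamp_grip (a point): Centre of the clamp's black wing knob, on its upright axis, 56 mm above the table (x -95, y 135 mm on the ledge). The wing is a bar 66 mm long (the point's x), 16 mm wide (its y), 38 to 68 mm above the table. Below are a hub of 44 mm diameter and a flat steel toe, 64 mm along the point's +x, its top 29 mm above the table: keep fingertips above 30 mm.
- clamp (a joint): Clamp angle in rad, growing clockwise seen from above: 0 open, 1.2 locked with the toe over the tile. A detent spring pushes it back below about 0.6 and snaps it on to 1.2 above (peak torque about 0.1 N m).
- fork: Fixed steel fork stand: foot 100 x 90 mm, a rear post, and two level prongs along its x, open end toward -x, tops 100 mm above the table. The slot between them is 22 mm wide; prongs 12 mm wide, from x -32 to +48 mm; the post (x 45 to 59 mm) is no higher. Origin: on the table under the scraper's place in the slot; z up.
- scraper: Loose seam scraper, 165 mm long, 0.12 kg, hanging upright in the fork: a square steel collar 36 x 36 x 6 mm rests on the prongs; above it a black rubber handle 20 x 20 mm, 84 mm high; below it a steel shaft 12 mm thick, 50 mm long, then the sprung tip. Origin: centre of the collar's underside (100 mm above the fork's when hung); z up the handle, x and y square to its faces.
- tip (a point): Centre of the scraper's round white tip, a ball of 10 mm diameter, 70 mm below the scraper's origin on its axis when unpressed. In the corner it lies 5 mm from the pane and 5 mm above the tile top.
- nib (a joint): How far the sprung tip is pushed in along the scraper's axis, m: 0 free, 0.010 bottomed; spring 0.5 N per mm. Pushed in 2 to 6 mm is right.
- hide: Bystander: round grey plastic hide, a dome of 116 mm diameter and 56 mm high. Origin: centre of its underside.
- jar: Bystander: closed amber glass jar, 76 mm diameter, 100 mm high. Origin: centre of its underside.
- dish: Bystander: white ceramic feeding dish, 90 mm diameter, 32 mm high. Origin: centre of its underside.
- tin: Bystander: tin, 72 mm diameter, 75 mm high. Origin: centre of its underside.
- stone: Bystander: flat grey stone 110 x 80 x 25 mm. Origin: centre of its underside.
- carton: Bystander: carton 60 x 80 x 60 mm. Origin: centre of its underside.
There are look-alikes about, which are no part of the job. What is meant by the scraper is not orange, and is the larger of those in its own colour.

How it is judged:
By the outcome, as a careful person would: the job done as asked, in the order asked, and still so for the second after the job is handed in, with the robot touching nothing.
It also fails if it takes over 72 s, if anything falls off the work surface, if the arm or the gripper's body presses on something with over 40 N, if the wrist force passes 120 N, or if a joint passes its speed limit or range.

## Working session

There is one attempt and no reset: what is moved stays moved. The work goes in short steps, Python scripts to look and compute and a tool call to move; the robot and the scene stay as the last step left them, time stands still between calls to the robot, and variables do not carry over. Pictures are saved under pics/ and viewed, at most 10 in all, crops included, and the job is handed in when it is done.

Besides the shell and the picture viewer there is one more tool, called after "Emit:" by a JSON object that holds its "method" and its "body", one argument or row to a line. apply_moves: Moves the arm, as the interface text tells. Its arguments: {"type":"object","properties":{"delta_pos":{"type":"array"},"twist":{"type":"array"},"gripper":{"type":"number"},"squeeze":{"type":"number"}},"required":["delta_pos","twist"]}

```bash
ls; mkdir -p pics
cat > h.py <<'E'
import numpy as np, cv2, pickle
from plant import robot
from scipy.spatial.transform import Rotation as Rot
def K(c):
    h=c["frame"].shape[0]; f=h/2/np.tan(np.radians(c["vertical_fov"])/2); return f
def proj(c,X):
    p=np.asarray(c["R"])@np.asarray(X,float)+np.asarray(c["t"]); s=p[:2]/p[2]; s=s*(1+c["k1"]*(s@s)); return s*K(c)+[c["cx"],c["cy"]]
def ray(c,uv):
    d=(np.asarray(uv,float)-[c["cx"],c["cy"]])/K(c); s=d.copy()
    for _ in range(30): s=d/(1+c["k1"]*(s@s))
    R=np.asarray(c["R"]); v=R.T@np.r_[s,1]; return -R.T@np.asarray(c["t"]), v/np.linalg.norm(v)
def atz(c,uv,z):
    o,v=ray(c,uv); return o+v*(z-o[2])/v[2]
def tri(*cu):
    A=0;b=0
    for c,uv in cu:
        o,v=ray(c,uv); P=np.eye(3)-np.outer(v,v); A=A+P; b=b+P@o
    X=np.linalg.solve(A,b); return X,[np.round(proj(c,X)-uv,1) for c,uv in cu]
def snap(name,tag):
    c=robot.read_camera(name); cv2.imwrite(f"pics/{tag}.png",c["frame"][:,:,::-1]); pickle.dump(c,open(f"{tag}.pkl","wb")); return c
def load(t): return pickle.load(open(f"{t}.pkl","rb"))
E
python3 - <<'E'
from h import *
print(robot.read_state(),robot.tips_ahead)
for n in("scene","side","wrist"):
    c=snap(n,n+"0"); print(n,c["vertical_fov"],c["cx"],c["cy"],c["k1"],-np.array(c["R"]).T@c["t"])
E
```

```text
pics
{'t': 0.0, 'q': array([ 1.24060640e+00,  1.31172983e-01,  1.48926082e+00, -4.29501045e-05,
        1.52298158e+00, -8.53986453e-02]), 'dq': array([ 5.00969832e-04, -4.49732103e-05,  1.79067207e-03, -8.10135062e-04,
       -6.29989847e-04,  3.71421231e-04]), 'joint_torque': array([-7.64043543e-04, -5.59851873e+01, -4.91761708e+01,  7.67472899e-02,
        3.53988656e-02, -1.80213797e-04]), 'tool_pos': array([0.14523726, 0.58162656, 0.24259048]), 'orientation': array([-3.83513705e-01, -3.11775799e+00,  2.81514371e-03]), 'force': array([-0.6449834 ,  1.20027969, -0.63624311]), 'wrist_torque': array([ 0.03569012, -0.01063018,  0.03068584]), 'gripper_force': 0.0, 'opening': 0.09309898915488685} 0.025
scene 50.45636182320449 322.0930924609222 199.93960513384357 -0.02805025543242648 [ 1.1505613  -0.09509774  0.99338214]
side 56.57650593464475 319.99566357698535 203.60628349037742 -0.04283072725792723 [ 0.26935066 -0.67539393  0.62176475]
wrist 65.69229195456401 315.8508073762269 200.1576064212598 0.017224331878305285 [0.06861119 0.60173557 0.38378889]
```

View pics/scene0.png

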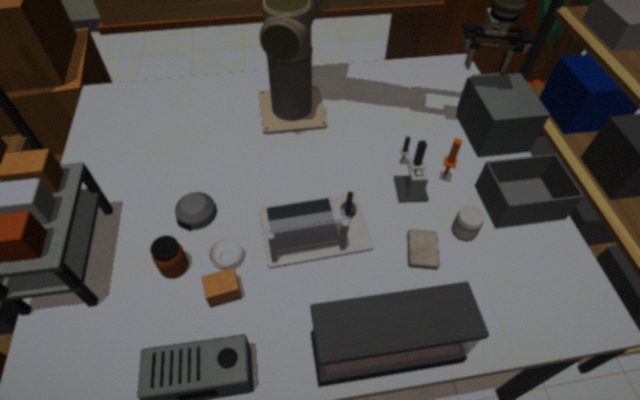

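View pics/side0.png

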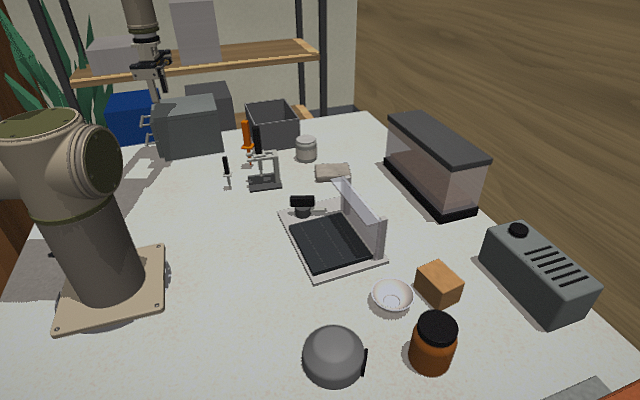

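The scene picture shows the ledge around (310,230), its knob at (348,205), the fork at (412,185) and the large black handle at (420,152). The small black and orange scrapers beside it are decoys. In the side view the knob is at (301,201), the handle at (256,140) and the fork foot at (265,183).

Run:
```python
from h import *
s=load("scene0");d=load("side0")
a=cv2.resize(s["frame"][130:270,250:470],None,fx=3.6,fy=3.6,interpolation=cv2.INTER_CUBIC)[:, :, ::-1]
b=cv2.resize(d["frame"][115:285,210:400],None,fx=3.5,fy=3.5,interpolation=cv2.INTER_CUBIC)[:, :, ::-1]
cv2.imwrite("pics/a.png",a);cv2.imwrite("pics/b.png",b[:598]);print(a.shape,b.shape)
```

```text
(504, 792, 3) (595, 665, 3)
```

View pics/a.png

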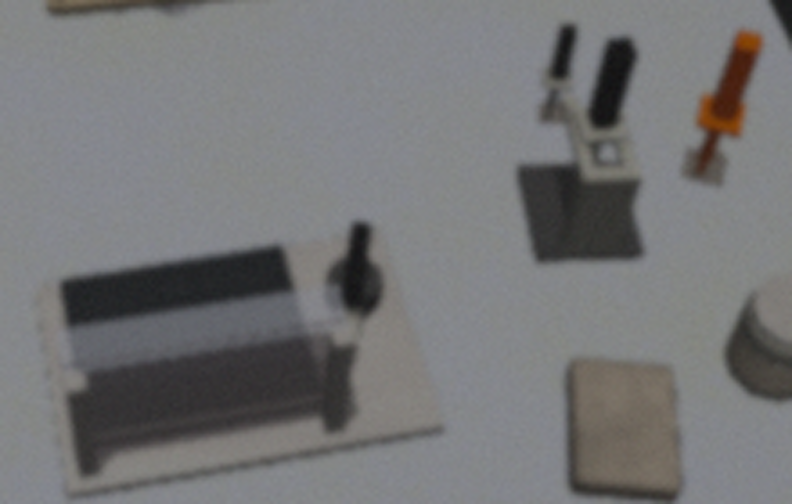

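View pics/b.png

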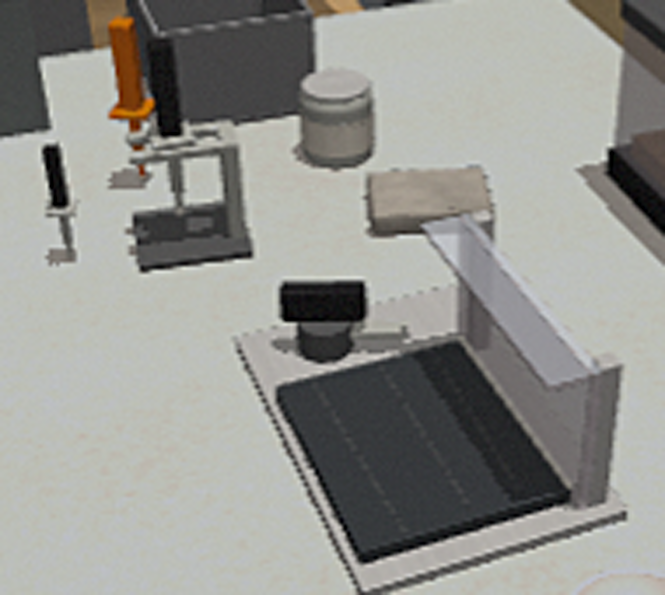

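The crops show tile corners, in side-crop pixels, at (278,387), (362,557), (570,496) and (462,342). In the scene crop the tile's near edge runs from (62,280) to (283,247). The wing top is at (281–366, 284) in the side crop, and the handle top is at (620,42) in the scene crop and (160,38) in the side crop. Fork foot corners are also visible in both.

```bash
cat > m.py <<'E'
from h import *
from scipy.optimize import least_squares
s=load("scene0");d=load("side0")
S=lambda u,v:(s,np.array([250+(u+.5)/3.6-.5,130+(v+.5)/3.6-.5]))
D=lambda u,v:(d,np.array([210+(u+.5)/3.5-.5,115+(v+.5)/3.5-.5]))
def fit(obs,x0):
    def r(p):
        c,n=np.cos(p[3]),np.sin(p[3]); R=np.array([[c,-n,0],[n,c,0],[0,0,1]])
        return np.concatenate([proj(o[0],R@(np.array(l)/1000)+p[:3])-o[1] for l,o in obs])
    q=least_squares(r,x0,loss="soft_l1"); return q.x,np.round(r(q.x).reshape(-1,2),1)
E
python3 - <<'E'
from m import *
L=[((-150,90,22),D(278,387)),((-150,-90,22),D(362,557)),((0,-90,22),D(570,496)),((0,90,22),D(462,342)),((-150,90,22),S(283,247)),((-150,-90,22),S(62,280))]
p,r=fit(L,[.55,0,0,0]);print("ledge",p.round(4),r.tolist())
for n,a,b in [("handle top",S(620,42),D(160,38)),("handle base",S(606,122),D(170,134)),("knob",S(360,228),D(283,284))]: print(n,tri(a,b))
F=[((0,0,190),S(620,42)),((0,0,190),D(160,38)),((50,-45,0),S(537,262)),((50,45,0),S(643,255)),((-50,-45,0),S(518,167)),((-50,-45,0),D(140,270)),((50,-45,0),D(252,255))]
p,r=fit(F,[.4,.25,0,0]);print("fork",p.round(4),r.tolist())
E
```

```text
ledge [ 0.5724 -0.0263 -0.0043  0.0383] [[-0.7, 0.2], [-1.2, -0.4], [0.2, -0.4], [0.3, 0.0], [-0.0, 0.6], [-0.7, 0.7]]
handle top (array([0.39834179, 0.30876046, 0.19381393]), [array([-0.2,  0.5]), array([-0.4, -0.4])])
handle base (array([0.39765867, 0.31648506, 0.10347593]), [array([-0.2,  0.6]), array([-0.4, -0.4])])
knob (array([0.44338014, 0.11331686, 0.06774702]), [array([ 0.2, -0.4]), array([0.4, 0.3])])
fork [ 0.402   0.3111  0.0023 -0.0666] [[0.9, 1.8], [0.8, -0.4], [-0.3, -0.4], [0.1, -0.3], [-1.5, 0.2], [-1.2, 0.4], [-0.3, -0.4]]
```

```bash
cat >> m.py <<'E'
def rows(P,ang,n,st=None):
    """rows taking tool to world P, tool-y angle ang, n equal rows (tool pointing down)"""
    st=st or robot.read_state(); R=Rot.from_rotvec(st["orientation"]).as_matrix(); a0=np.arctan2(R[1,1],R[0,1])
    da=(ang-a0+np.pi)%(2*np.pi)-np.pi; dp=(np.array(P)-st["tool_pos"])/n
    print("from",st["tool_pos"].round(4),"ang",a0.round(3),"tilt",R[:,2].round(4),"q6",st["q"][5].round(3),"t",st["t"])
    out=[]
    for i in range(n):
        a=a0+da*i/n; X=np.array([-np.sin(a),np.cos(a)]); Y=np.array([np.cos(a),np.sin(a)])
        out.append([round(100*float(X@dp[:2]),2),round(100*float(Y@dp[:2]),2),round(-100*float(dp[2]),2)])
    print(out, "twist",[round(-float(da)/n,3)]*n)
E
python3 - <<'E'
from m import *
w=load("wrist0"); print(np.array(w["R"]).round(3))
print("small",tri(S(567,30),D(52,148)),"orange",tri(S(750,36),D(122,20)))
rows([.40,.28,.30],np.radians(40),6)
rows([.472,.105,.25],np.pi/2+.038,9)
E
```

```text
[[ 0.242  0.97  -0.002]
 [ 0.931 -0.232  0.283]
 [ 0.274 -0.07  -0.959]]
small (array([0.29954306, 0.31200672, 0.11027034]), [array([-0.1,  0.3]), array([-0.3, -0.3])]) orange (array([0.3815596 , 0.42395821, 0.16655285]), [array([-0.3,  0.9]), array([-0.6, -0.6])])
from [0.1453 0.5818 0.2428] ang 1.326 tilt [-5.0e-04 -1.3e-03 -1.0e+00] q6 -0.085 t 0.15
[[-5.34, -3.85, -0.95], [-5.71, -3.27, -0.95], [-6.02, -2.66, -0.95], [-6.27, -2.01, -0.95], [-6.44, -1.35, -0.95], [-6.55, -0.67, -0.95]] twist [0.105, 0.105, 0.105, 0.105, 0.105, 0.105]
from [0.1453 0.5818 0.2428] ang 1.326 tilt [-5.0e-04 -1.3e-03 -1.0e+00] q6 -0.085 t 0.15
[[-4.81, -4.26, -0.08], [-4.67, -4.41, -0.08], [-4.53, -4.55, -0.08], [-4.38, -4.69, -0.08], [-4.23, -4.83, -0.08], [-4.08, -4.96, -0.08], [-3.92, -5.08, -0.08], [-3.76, -5.21, -0.08], [-3.6, -5.32, -0.08]] twist [-0.031, -0.031, -0.031, -0.031, -0.031, -0.031, -0.031, -0.031, -0.031]
```

Emit:
{"method": "apply_moves", "body": {
  "delta_pos": [
    [-4.8, -4.3, 0],
    [-4.7, -4.4, 0],
    [-4.5, -4.5, 0],
    [-4.4, -4.7, 0],
    [-4.2, -4.8, 0],
    [-4.1, -5.0, 0],
    [-3.9, -5.1, 0],
    [-3.8, -5.2, 0]
  ],
  "twist": [-0.03, -0.03, -0.03, -0.03, -0.03, -0.03, -0.03, -0.03]
}}

```text
t: 1.15
tool_pos: [0.4267, 0.1664, 0.2437]
orientation: [0.006, 3.141, 0.0]
force: [-0.1, 0.8, -1.1]
opening: 0.0931
gripper_force: 0.0
```

Run:
```python
from m import *
rows([.450,.105,.20],1.609,2)
```

```text
from [0.4267 0.1664 0.2437] ang 1.567 tilt [ 4.e-04  2.e-04 -1.e+00] q6 -1.307 t 1.15
[[-1.18, -3.07, 2.18], [-1.11, -3.09, 2.18]] twist [-0.021, -0.021]
```

Emit:
{"method": "apply_moves", "body": {
  "delta_pos": [
    [-1.1, -3.0, 2.0],
    [-1.1, -3.0, 2.0],
    [0, 0, 0],
    [0, 0, 0]
  ],
  "twist": [0, 0, 0, 0]
}}

```text
t: 1.65
tool_pos: [0.4477, 0.1086, 0.2039]
orientation: [-0.008, -3.141, -0.001]
force: [1.2, 0.5, 0.4]
opening: 0.0929
gripper_force: 0.0
```

Run:
```python
from m import *
w=snap("wrist","w1")
rows([.472,.105,.12],1.609,2)
for n,X in dict(knob=[.4723,.105,.068],tA=[.419,.058,.022],seam0=[.5695,.0487,.022]).items(): print(n,proj(w,X).round(1))
```

```text
from [0.4478 0.109  0.2043] ang 1.566 tilt [ 7.e-04  5.e-04 -1.e+00] q6 -1.439 t 1.7
[[-1.21, -0.19, 4.21], [-1.2, -0.22, 4.21]] twist [-0.021, -0.021]
knob [311.4 222.2]
tA [266.6 159.1]
seam0 [265.1 286. ]
```

View pics/w1.png

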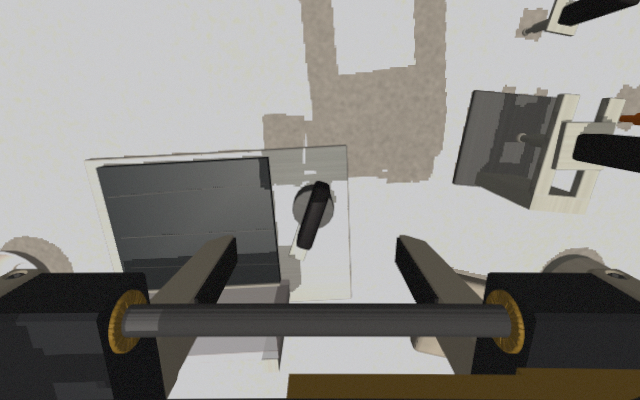

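The wrist picture shows the wing from about (320,184) to (306,247), slightly turned from the ledge's x axis. The tile corner is at (268,159), as predicted, and the fork is at (530,150).

Run:
```python
from m import *
w=load("w1"); f=w["frame"]; g=f.max(2)[170:270,285:345]
for t in (30,45,60):
    m=(g<t).astype(np.uint8); n,l,st,_=cv2.connectedComponentsWithStats(m); k=1+st[1:,4].argmax()
    ys,xs=np.nonzero(l==k); r=cv2.minAreaRect(np.c_[xs+285,ys+170].astype(np.float32)); print(t,st[k,4],r)
    b=cv2.boxPoints(r); print([atz(w,p,.068)[:2].round(4).tolist() for p in b])
for r in g[8:84:3]: print(' '.join('%3d'%v for v in r[8:52:2]))
```

```text
30 334 ((314.1422119140625, 212.8073272705078), (18.011287689208984, 63.3582878112793), 16.990825653076172)
[[0.4911, 0.0901], [0.4311, 0.1084], [0.4361, 0.1242], [0.4967, 0.1068]]
45 900 ((306.778076171875, 212.23785400390625), (31.986324310302734, 68.51431274414062), 21.571308135986328)
[[0.4886, 0.0738], [0.426, 0.0991], [0.4372, 0.1263], [0.5012, 0.1024]]
60 1222 ((307.0461120605469, 212.19393920898438), (33.41324996948242, 68.66064453125), 23.498565673828125)
[[0.4873, 0.0726], [0.4256, 0.0999], [0.4382, 0.128], [0.5016, 0.102]]
149 148 146 150 148 148 148 147 149 148 147 146 146 144 144 142 144 144 145 145 143 143
147 146 148 149 148 163 177 186 164 145 146 119  45  38  89 125 142 146 146 145 204 204
162 153 150 147 172 204 186 136 127  90  82  20  18  13  17  24  15  32 137 195 205 202
203 204 203 201 142  60  37  40  39  37  22  11  18  19  25  15  15  18  77 194 203 204
203 203 198 105  35  39  40  43  61  62  17  24  27  33  29  27  25  26  34 145 186 203
206 204  93  36  52 104 116 118 120  56  21  31  32  33  28  31  28  28  25 137 144 204
203 118  49  99 111 113 112 112 
[... 1027 characters left out ...]
 186 179  26  30  42  47  48  43  40  40  31 175 202 204 204 205 204 203 205 202 204
204 172 129  27  31  48  44  45  45  39  27  85 205 205 206 203 204 204 205 203 205 204
179 190  92  27  41  45  45  45  43  37  31 177 205 203 204 204 205 204 205 204 203 204
166 205  40  36  43  45  42  39  39  34  91 206 205 203 203 203 204 204 205 203 204 203
192 205  45  41  43  45  39  37  32  28 182 202 203 204 204 204 203 206 204 204 205 204
201 202 185 112  48  36  40  36  34 122 204 205 203 206 205 204 205 204 204 203 205 204
202 202 202 202 202 204 195 160 179 204 204 202 206 204 204 202 204 203 205 204 203 204
199 200 203 203 203 203 191 200 204 203 204 204 204 203 204 206 204 205 203 203 204 205
```

Run:
```python
from m import *
w=load("w1")
print("cam",-np.array(w["R"]).T@w["t"])
for yaw in (-.25,):
  for c in ((.4723,.105),(.4623,.108),(.467,.106)):
    for z in (.038,.068):
      print(c,z,[proj(w,[c[0]+a*np.cos(yaw)-b*np.sin(yaw),c[1]+a*np.sin(yaw)+b*np.cos(yaw),z]).round(0).tolist() for a in(-.033,.033) for b in (-.008,.008)])
    for z in (.029,.038): print("hub",z,[proj(w,[c[0]+a,c[1]+b,z]).round(0).tolist() for a,b in((-.022,0),(.022,0),(0,-.022),(0,.022))])
s=load("scene0");d=load("side0")
for c in ((.4723,.105),(.4623,.108)):
  for cam in(s,d): print(c,[proj(cam,[c[0]+a*np.cos(-.25),c[1]+a*np.sin(-.25),.068]).round(1).tolist() for a in (-.033,.033)])
print(S(360,228)[1],S(352,310)[1],D(281,285)[1],D(366,283)[1])
```

```text
cam [0.36861064 0.10963684 0.34501141]
(0.4723, 0.105) 0.038 [[312.0, 180.0], [327.0, 184.0], [297.0, 239.0], [312.0, 242.0]]
(0.4723, 0.105) 0.068 [[312.0, 188.0], [328.0, 192.0], [295.0, 251.0], [311.0, 255.0]]
hub 0.029 [[312.0, 190.0], [312.0, 229.0], [291.0, 210.0], [332.0, 209.0]]
hub 0.038 [[312.0, 192.0], [312.0, 232.0], [291.0, 212.0], [333.0, 212.0]]
(0.4623, 0.108) 0.038 [[315.0, 171.0], [330.0, 174.0], [300.0, 230.0], [314.0, 233.0]]
(0.4623, 0.108) 0.068 [[315.0, 177.0], [332.0, 181.0], [298.0, 242.0], [314.0, 245.0]]
hub 0.029 [[315.0, 180.0], [315.0, 220.0], [294.0, 201.0], [335.0, 200.0]]
hub 0.038 [[314.0, 182.0], [315.0, 223.0], [293.0, 203.0], [336.0, 203.0]]
(0.467, 0.106) 0.038 [[313.0, 175.0], [328.0, 179.0], [298.0, 234.0], [313.0, 237.0]]
(0.467, 0.106) 0.068 [[313.0, 182.0], [329.0, 186.0], [296.0, 246.0], [312.0, 250.0]]
hub 0.029 [[313.0, 185.0], [313.0, 224.0], [292.0, 205.0], [333.0, 205.0]]
hub 0.038 [[313.0, 187.0], [313.0, 227.0], [292.0, 207.0], [334.0, 207.0]]
(0.4723, 0.105) [[349.6, 191.7], [348.3, 210.8]]
(0.4723, 0.105) [[289.8, 196.3], [314.8, 195.0]]
(0.4623, 0.108) [[349.9, 188.8], [348.7, 207.7]]
(0.4623, 0.108) [[285.8, 196.4], [310.9, 195.1]]
[349.63888889 192.97222222] [347.41666667 215.75      ] [289.92857143 196.07142857] [314.21428571 195.5       ]
```

Run:
```python
from m import *
rows([.4695,.1055,.077],1.30,4)
```

```text
from [0.4478 0.109  0.2043] ang 1.566 tilt [ 7.e-04  5.e-04 -1.e+00] q6 -1.439 t 1.7
[[-0.54, -0.08, 3.18], [-0.55, -0.05, 3.18], [-0.55, -0.01, 3.18], [-0.55, 0.02, 3.18]] twist [0.067, 0.067, 0.067, 0.067]
```

Emit:
{"method": "apply_moves", "body": {
  "delta_pos": [
    [-0.55, -0.1, 2.5],
    [-0.55, -0.05, 2.5],
    [-0.55, 0, 2.5],
    [-0.55, 0, 2.5],
    [0, 0, 1.2],
    [0, 0, 1.5],
    [0, 0, 0],
    [0, 0, 0]
  ],
  "twist": [0.067, 0.067, 0.067, 0.067, 0, 0, 0, 0],
  "gripper": 5
}}

```text
t: 2.7
tool_pos: [0.4699, 0.1046, 0.0774]
orientation: [0.426, 3.112, 0.0]
force: [0.2, 0.5, 0.0]
opening: 0.0499
gripper_force: 0.0
```

Emit:
{"method": "apply_moves", "body": {
  "delta_pos": [
    [0, 0, 0],
    [0, 0, 0],
    [0, 0, 0],
    [0, 0, 0]
  ],
  "twist": [0, 0, 0, 0],
  "gripper": 1,
  "squeeze": 20
}}

```text
t: 3.2
tool_pos: [0.4699, 0.1052, 0.0768]
orientation: [0.428, 3.112, 0.003]
force: [0.1, 1.8, -3.6]
opening: 0.0161
gripper_force: 20.0
```

Emit:
{"method": "apply_moves", "body": {
  "delta_pos": [
    [0, 0, 0],
    [0, 0, 0],
    [0, 0, 0],
    [0, 0, 0],
    [0, 0, 0],
    [0, 0, 0],
    [0, 0, 0],
    [0, 0, 0]
  ],
  "twist": [0.15, 0.15, 0.15, 0.15, 0.15, 0.15, 0.15, 0.15]
}}

```text
t: 4.2
tool_pos: [0.4699, 0.1054, 0.0768]
orientation: [-2.115, -2.322, -0.003]
force: [2.8, 6.0, -0.9]
opening: 0.0162
gripper_force: 19.9
```

Emit:
{"method": "apply_moves", "body": {
  "delta_pos": [
    [0, 0, 0],
    [0, 0, 0]
  ],
  "twist": [0.03, 0]
}}

```text
t: 4.45
tool_pos: [0.4699, 0.1054, 0.0768]
orientation: [-2.145, -2.295, -0.003]
force: [2.5, 4.6, -0.7]
opening: 0.016
gripper_force: 19.9
```

Emit:
{"method": "apply_moves", "body": {
  "delta_pos": [
    [0, 0, 0],
    [0, 0, 0],
    [0, 0, -3],
    [0, 0, -5]
  ],
  "twist": [0, 0, 0, 0],
  "gripper": 5
}}

```text
t: 4.95
tool_pos: [0.4677, 0.104, 0.1554]
orientation: [-2.143, -2.293, 0.006]
force: [0.5, -1.3, -0.0]
opening: 0.0481
gripper_force: 0.0
```

Run:
```python
from m import *
rows([.402,.311,.25],-.067,5)
```

```text
from [0.4677 0.104  0.1554] ang 0.068 tilt [-4.9e-03 -8.0e-04 -1.0e+00] q6 0.044 t 4.95
[[4.22, -1.03, -1.89], [4.19, -1.14, -1.89], [4.16, -1.26, -1.89], [4.12, -1.37, -1.89], [4.08, -1.48, -1.89]] twist [0.027, 0.027, 0.027, 0.027, 0.027]
```

Emit:
{"method": "apply_moves", "body": {
  "delta_pos": [
    [0, 0, -5],
    [4.2, -1.0, -4],
    [4.2, -1.2, -2],
    [4.1, -1.3, 0],
    [4.1, -1.4, 0],
    [2.0, -1.0, 0],
    [0, 0, 0],
    [0, 0, 0]
  ],
  "twist": [0, 0.027, 0.027, 0.027, 0.027, 0.027, 0, 0],
  "gripper": 7
}}

```text
t: 5.95
tool_pos: [0.4069, 0.2889, 0.2665]
orientation: [2.294, 2.146, -0.001]
force: [0.5, 0.5, -0.6]
opening: 0.0699
gripper_force: 0.0
```

Run:
```python
from m import *
w=snap("wrist","w2"); 
rows([.40,.31,.1635],-.067,2)
for n,X in dict(top=[.40,.31,.190],base=[.4,.313,.106],small=[.2995,.312,.11]).items(): print(n,proj(w,X).round(1))
```

```text
from [0.4071 0.2887 0.2665] ang -0.067 tilt [-0.e+00 -5.e-04 -1.e+00] q6 0.582 t 6.0
[[1.04, -0.43, 5.15], [1.04, -0.43, 5.15]] twist [-0.0, -0.0]
top [304.5 193.2]
base [307.3 167.8]
small [204.7 176.3]
```

View pics/w2.png

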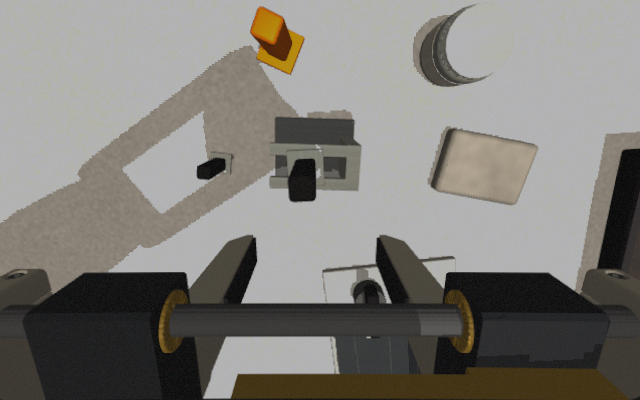

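The wrist view shows the handle's top face near (303,187), the collar near (303,160), and the prongs spanning x 270–360.

Run:
```python
from m import *
w=load("w2"); g=w["frame"].max(2).astype(int)
for r in range(130,208,3): print(r,' '.join('%3d'%v for v in g[r,266:366:4]))
```

```text
130 138 140 116  66  62  62  63  64  66  64  66  65  64  62  62  62  65  64  61  61  62  63 154 179 180
133 140 140 116  62  65  63  65  63  62  63  64  61  64  62  61  59  59  62  61  63  61  62 158 180 179
136 146 135 114  60  61  63  64  63  63  63  64  62  61  61  63  62  63  64  64  64  63  59 164 179 179
139 142 141 122  61  63  63  66  66  64  63  62  64  63  64  61  64  64  61  67  64  66  66 141 179 180
142 135 105  95  66  65  63  64  65  65  64  62  57  64  62  62  63  61  59  64  54  66  67  65 163 181
145 137 127 129 129 130 130 132 133 133 134 129 130 125 135 123 120 111 108 102  95  91  97  99  93 179
148 140 129 125 125 125 127 125 125 126 122 116 116 111 152 115 127 127 127 127 127 127 128 129 129 174
151 140 126 126 125 125 106 121 124 122 129 129 130 128 129 118 124 125 122 122 125 125 126 126 127 179
154 134 121 124 118 114 116 131 131 127 129 128 130 126 127 118 128 126 126 126 126 127 125 124 124 181
157 136 138 143  61  62  82 128 131 126 131 128 120 128 125 124  52  55  60  63  75 106 129 130 128 178
160 138 137 138  60  67  69 126 122  21  20  17  18  52 127 
[... 903 characters left out ...]
  25  24  23  28  31  26  23 125 124 124 124 121 124 123 123 122 122 151 180
190 180 181 179 181 180 180  30  32  23  28  26  30  25 178 162 158 163 146 152 144 142 138 136 162 180
193 180 179 182 180 179 177  25  30  29  23  28  27  20 179 179 177 177 178 180 181 179 182 179 181 179
196 179 178 179 180 181 180  21  21  26  29  23  27  27 178 178 179 181 179 179 178 180 179 180 180 177
199 177 179 178 180 180 178  42  25  21  25  25  25  54 179 179 181 181 181 181 181 180 177 179 178 181
202 180 179 181 180 180 179 179 133 154 173 178 180 181 177 179 180 178 180 182 178 178 180 178 180 181
205 177 181 182 179 179 180 182 179 181 177 182 179 178 179 181 178 177 179 178 179 179 179 180 179 179
```

Run:
```python
from m import *
w=load("w2")
print("top",atz(w,(303,188.5),.19))
for uv in ((280,144),(280,155.7),(280,177.5),(280,188.5),(338,145),(338,155.7),(338,178.5),(338,189.5),(268.5,150),(268.5,183)): print(uv,atz(w,uv,.1).round(4))
print("collar",[atz(w,uv,.106).round(4) for uv in ((289,150),(324,150))])
for cam,(u) in ((load("scene0"),S(620,42)),(load("side0"),D(160,38))): print(tri((w,np.array((303,188.5))),u))
rows([.399,.3135,.1635],-.067,2)
```

```text
top [0.39916865 0.31356336 0.19      ]
(280, 144) [0.3747 0.3372 0.1   ]
(280, 155.7) [0.3736 0.3258 0.1   ]
(280, 177.5) [0.3714 0.3038 0.1   ]
(280, 188.5) [0.3702 0.2924 0.1   ]
(338, 145) [0.4315 0.3325 0.1   ]
(338, 155.7) [0.4311 0.322  0.1   ]
(338, 178.5) [0.43   0.2989 0.1   ]
(338, 189.5) [0.4295 0.2874 0.1   ]
(268.5, 150) [0.3628 0.3322 0.1   ]
(268.5, 183) [0.3591 0.2989 0.1   ]
collar [array([0.3836, 0.3316, 0.106 ]), array([0.4174, 0.3293, 0.106 ])]
(array([0.39761619, 0.31213165, 0.19263607]), [array([-2.1,  3. ]), array([0.8, 0.5])])
(array([0.39953901, 0.31361567, 0.19039371]), [array([0.5, 0. ]), array([-0.1,  0. ])])
from [0.4071 0.2887 0.2665] ang -0.067 tilt [-0.e+00 -5.e-04 -1.e+00] q6 0.582 t 6.0
[[1.21, -0.49, 5.15], [1.21, -0.49, 5.15]] twist [-0.0, -0.0]
```

Emit:
{"method": "apply_moves", "body": {
  "delta_pos": [
    [1.2, -0.5, 2.5],
    [1.2, -0.5, 2.5],
    [0, 0, 2.5],
    [0, 0, 2.9],
    [0, 0, 0],
    [0, 0, 0]
  ],
  "twist": [0, 0, 0, 0, 0, 0]
}}

```text
t: 6.75
tool_pos: [0.3992, 0.3138, 0.1638]
orientation: [2.295, 2.145, 0.002]
force: [-0.5, 0.6, 0.6]
opening: 0.0699
gripper_force: 0.0
```

Emit:
{"method": "apply_moves", "body": {
  "delta_pos": [
    [0, 0, 0],
    [0, 0, 0],
    [0, 0, 0],
    [0, 0, 0],
    [0, 0, 0],
    [0, 0, -0.8],
    [0, 0, -0.8],
    [0, 0, -0.9]
  ],
  "twist": [0, 0, 0, 0, 0, 0, 0, 0],
  "gripper": 1,
  "squeeze": 6
}}

```text
t: 7.75
tool_pos: [0.3984, 0.3141, 0.1884]
orientation: [2.295, 2.146, 0.0]
force: [-0.4, -0.5, -1.3]
opening: 0.0201
gripper_force: 6.0
```

Run:
```python
from m import *
rows([.3995,.313,.187],-.067,1)
s=robot.read_state();print(s["opening"],s["force"],s["wrist_torque"])
```

```text
from [0.3984 0.3141 0.1884] ang -0.067 tilt [ 1.e-04  1.e-04 -1.e+00] q6 0.634 t 7.75
[[-0.11, 0.11, 0.14]] twist [-0.0]
0.020056416825478086 [-0.39704156 -0.50716909 -1.28100726] [-0.13256863  0.05171604 -0.04294874]
```

Emit:
{"method": "apply_moves", "body": {
  "delta_pos": [
    [-0.65, 0, 0],
    [-0.65, 0, 0],
    [-0.65, 0, 0],
    [-0.65, 0, 0],
    [-0.65, 0, 0],
    [-0.65, 0, 0],
    [-0.65, 0, 0],
    [-0.65, 0, 0]
  ],
  "twist": [0, 0, 0, 0, 0, 0, 0, 0]
}}

```text
t: 8.75
tool_pos: [0.3949, 0.2618, 0.1876]
orientation: [-2.295, -2.146, 0.0]
force: [0.9, 1.5, -1.1]
opening: 0.0198
gripper_force: 6.0
```

Emit:
{"method": "apply_moves", "body": {
  "delta_pos": [
    [0, 0, 0]
  ],
  "twist": [0],
  "squeeze": 45
}}

```text
t: 8.88
tool_pos: [0.395, 0.2618, 0.1879]
orientation: [2.295, 2.145, 0.0]
force: [0.2, 0.4, -0.9]
opening: 0.0198
gripper_force: 45.0
```

Run:
```python
from m import *
s=robot.read_state();print(s["opening"],s["force"],s["wrist_torque"],s["tool_pos"])
a=snap("wrist","w3"); b=snap("side","d3"); c=snap("scene","s3")
crop=cv2.resize(b["frame"][95:215,190:350],None,fx=2.4,fy=2.4,interpolation=cv2.INTER_CUBIC)
cs=cv2.resize(c["frame"][90:230,330:470],None,fx=2.8,fy=2.8,interpolation=cv2.INTER_CUBIC)
W=cv2.resize(a["frame"][60:300,120:500],None,fx=1,fy=1)
out=np.zeros((600,800,3),np.uint8); out[:288,:384]=crop; out[:288,400:792]=cs[:288]; out[300:540,:380]=W
cv2.imwrite("pics/c3.png",out[:,:,::-1])
```

```text
0.019842929020058426 [ 0.17254918  0.38075973 -0.91779321] [ 0.03822879  0.0729334  -0.05316543] [0.39501264 0.26181479 0.1878773 ]
```

View pics/c3.png

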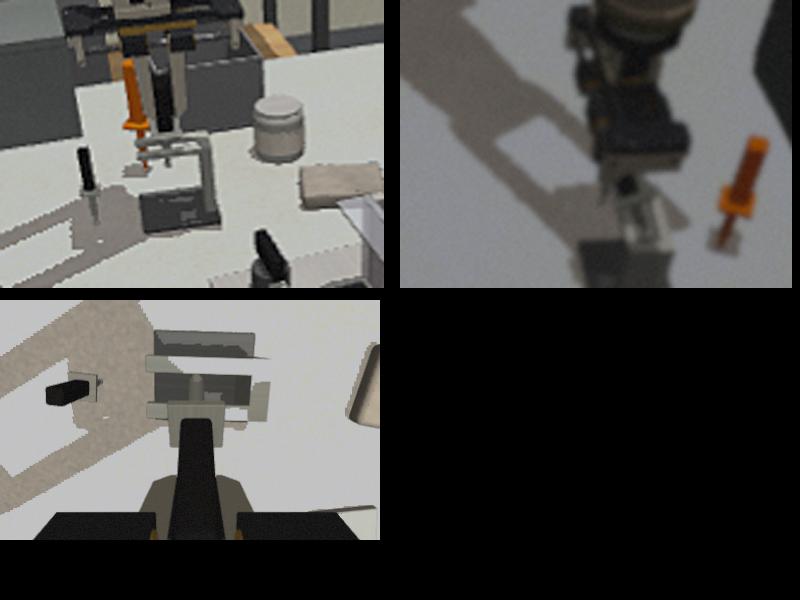

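The crop shows the scraper leaning in the grip as intended, with the shaft toward the camera side through the slot. The wing is turned to its locked direction. Lifting it out along its axis now.

Emit:
{"method": "apply_moves", "body": {
  "delta_pos": [
    [-0.9, 0, -1.6],
    [-0.9, 0, -1.6],
    [-0.5, 0, -3],
    [0, 0, -2],
    [0, 0, 0],
    [0, 0, 0]
  ],
  "twist": [0, 0, 0, 0, 0, 0]
}}

```text
t: 9.78
tool_pos: [0.3931, 0.2392, 0.2687]
orientation: [-2.294, -2.146, 0.002]
force: [0.3, 0.6, -2.1]
opening: 0.0198
gripper_force: 45.0
```

```bash
cat >> m.py <<'E'
def toolplane(c,uv,st):
    "pixel -> point (mm, tool axes) on tool y=0 plane"
    R=Rot.from_rotvec(st["orientation"]).as_matrix(); o,v=ray(c,uv); o=R.T@(o-st["tool_pos"]); v=R.T@v
    return 1000*(o-v*o[1]/v[1])
def tilt_xz(c,uv,st): 
    return None
E
python3 - <<'E'
from m import *
st=robot.read_state(); w=snap("wrist","w4"); R=Rot.from_rotvec(st["orientation"]).as_matrix()
print(st["tool_pos"],"cam in tool",R.T@(-np.array(w["R"]).T@w["t"]-st["tool_pos"]))
for th in (25,30,35):
  t=np.radians(th); P=lambda s:np.array([ (127.5-s)*np.sin(t),0,6+(127.5-s)*np.cos(t)])/1000
  print(th,[proj(w,R@P(s)+st["tool_pos"]).round(1).tolist() for s in (0,20,73,160)])
g=w["frame"]; cv2.imwrite("pics/w4c.png",cv2.resize(g[100:300,220:420],None,fx=3,fy=3,interpolation=cv2.INTER_CUBIC)[:,:,::-1])
E
```

```text
[0.39306939 0.23917675 0.26871892] cam in tool [ 7.97795493e-02  2.15077670e-06 -1.41055972e-01]
25 [[316.0, 140.7], [316.0, 153.9], [316.0, 198.1], [316.0, 325.7]]
30 [[316.0, 129.0], [316.0, 143.8], [316.0, 192.8], [316.0, 328.4]]
35 [[316.0, 117.2], [316.0, 133.8], [316.0, 187.8], [316.0, 330.5]]
```

View pics/w4c.png

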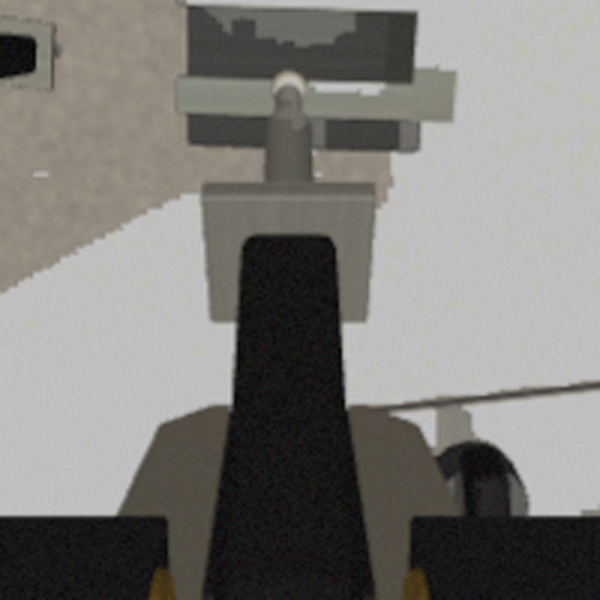

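Run:
```python
from m import *
st=robot.read_state(); w=load("w4"); R=Rot.from_rotvec(st["orientation"]).as_matrix()
def mod(L,th,s,p):
  t=np.radians(th); a=L-s; return proj(w,R@(np.array([a*np.sin(t)+p*np.cos(t),0,6+a*np.cos(t)-p*np.sin(t)])/1000+0)+st["tool_pos"])[1]
for L,th in ((127.5,30),(125,30),(130,30),(127.5,31),(127.5,29)):
  print(L,th,"ball %.1f far76 %.1f far70 %.1f near76 %.1f near70 %.1f"%(mod(L,th,0,0),mod(L,th,76,18),mod(L,th,70,18),mod(L,th,76,-18),mod(L,th,70,-18)))
# scraping targets
lp=np.array([.5724,-.0263]);a=.038; ex=np.array([np.cos(a),np.sin(a)]);ey=np.array([-np.sin(a),np.cos(a)])
t=np.radians(30.1);L=.1275
def tcp(x,y,z): # free tip centre at ledge coords
    return np.r_[lp+ex*(x-L*np.sin(t))+ey*y, z+L*np.cos(t)+.006]
print("start free",tcp(-.005,.075,.027),"back",tcp(-.05,.075,.05))
P=tcp(-.05,.075,.06);P[2]=.27
rows(P,a-np.pi/2,8)
```

```text
127.5 30 ball 129.1 far76 175.2 far70 168.6 near76 214.4 near70 207.9
125 30 ball 130.8 far76 178.0 far70 171.3 near76 217.2 near70 210.6
130 30 ball 127.3 far76 172.4 far70 166.0 near76 211.6 near70 205.3
127.5 31 ball 126.7 far76 174.4 far70 167.7 near76 213.2 near70 206.6
127.5 29 ball 131.4 far76 176.0 far70 169.6 near76 215.6 near70 209.2
start free [0.50065784 0.04602667 0.14330681] back [0.45569032 0.04431708 0.16630681]
from [0.3928 0.2391 0.2683] ang -0.067 tilt [-1.8e-03 -9.0e-04 -1.0e+00] q6 0.502 t 9.825
[[-2.38, 0.95, -0.02], [-2.16, 1.36, -0.02], [-1.88, 1.74, -0.02], [-1.53, 2.05, -0.02], [-1.13, 2.29, -0.02], [-0.7, 2.46, -0.02], [-0.24, 2.55, -0.02], [0.23, 2.55, -0.02]] twist [0.183, 0.183, 0.183, 0.183, 0.183, 0.183, 0.183, 0.183]
```

Run:
```python
from m import *
st=robot.read_state(); w=load("w4"); R=Rot.from_rotvec(st["orientation"]).as_matrix()
g=w["frame"].max(2).astype(int)
print("col316",[(r,g[r,316]) for r in range(120,182)])
print("col296",[(r,g[r,296]) for r in range(155,212)])
print("r164",[(c,g[164,c]) for c in list(range(283,293))+list(range(340,350))]); print("r204",[(c,g[204,c]) for c in list(range(285,296))+list(range(337,348))])
def P(L,th,s,p,y):
  t=np.radians(th); a=L-s; return proj(w,R@(np.array([a*np.sin(t)+p*np.cos(t),y,6+a*np.cos(t)-p*np.sin(t)])/1000)+st["tool_pos"])
for L,th in ((127.5,30),(136.5,27.5)):
  print(L,th,[P(L,th,s,p,y).round(1).tolist() for s,p in((70,18),(76,18),(76,-18)) for y in(-18,18)], [P(L,th,160,10,y).round(1).tolist() for y in (-10,10)],[P(L,th,76,10,y).round(1).tolist() for y in (-10,10)])
```

```text
col316 [(120, np.int64(69)), (121, np.int64(68)), (122, np.int64(67)), (123, np.int64(101)), (124, np.int64(153)), (125, np.int64(181)), (126, np.int64(193)), (127, np.int64(175)), (128, np.int64(140)), (129, np.int64(119)), (130, np.int64(120)), (131, np.int64(118)), (132, np.int64(117)), (133, np.int64(110)), (134, np.int64(97)), (135, np.int64(103)), (136, np.int64(110)), (137, np.int64(110)), (138, np.int64(113)), (139, np.int64(107)), (140, np.int64(92)), (141, np.int64(92)), (142, np.int64(93)), (143, np.int64(93)), (144, np.int64(92)), (145, np.int64(96)), (146, np.int64(91)), (147, np.int64(94)), (148, np.int64(94)), (149, np.int64(96)), (150, np.int64(95)), (151, np.int64(96)), (152, np.int64(92)), (153, np.int64(94)), (154, np.int64(96)), (155, np.int64(93)), (156, np.int64(93)), (157, np.int64(92)), (158, np.int64(92)), (159, np.int64(92)), (160, np.int64(92)), (161, np.int64(100)), (162, np.int64(94)), (163, np.int64(96)), (164, np.int64(102)), (165, np.int64(117)), (166, np.int64(127)), (167, np.int64(112)), (168, np.int64(112)), (169, np.int64(113)), (170, np.int64(112)
[... 2080 characters left out ...]
), (291, np.int64(109)), (292, np.int64(113)), (293, np.int64(113)), (294, np.int64(112)), (295, np.int64(112)), (337, np.int64(114)), (338, np.int64(115)), (339, np.int64(116)), (340, np.int64(120)), (341, np.int64(111)), (342, np.int64(138)), (343, np.int64(178)), (344, np.int64(191)), (345, np.int64(191)), (346, np.int64(192)), (347, np.int64(191))]
127.5 30 [[286.4, 168.6], [344.9, 168.6], [285.7, 175.2], [345.5, 175.2], [289.4, 214.4], [341.9, 214.4]] [[292.5, 318.9], [338.7, 318.9]] [[299.5, 184.8], [331.7, 184.8]]
136.5 27.5 [[287.7, 162.2], [343.6, 162.2], [287.0, 168.0], [344.2, 168.0], [290.3, 208.1], [341.0, 208.1]] [[293.4, 297.2], [337.7, 297.2]] [[300.2, 177.8], [331.1, 177.8]]
```

```bash
cat >> m.py <<'E'
def gripfit(w,st,o):
    """o: list (s,p,y,u or None,v or None) ; returns q (offset along tool x, mm), L, theta deg"""
    R=Rot.from_rotvec(st["orientation"]).as_matrix()
    def P(k,s,p,y):
        q,L,th=k; t=np.radians(th); a=L-s
        return proj(w,R@(np.array([q+a*np.sin(t)+p*np.cos(t),y,6+a*np.cos(t)-p*np.sin(t)])/1000)+st["tool_pos"])
    def r(k):
        e=[]
        for s,p,y,u,v in o:
            x=P(k,s,p,y); e+=[x[0]-u] if u is not None else []; e+=[x[1]-v] if v is not None else []
        return np.array(e)
    f=least_squares(r,[0,128,30]); return f.x,r(f.x)
E
python3 - <<'E'
from m import *
st=robot.read_state(); w=load("w4")
o=[(0,0,0,None,128.6),(70,18,0,None,160.3),(76,18,0,None,164.9),(76,-18,0,None,207.2),(76,10,0,None,177.6),
(76,18,-18,287,None),(76,18,18,345.0,None),(76,-18,-18,289.4,None),(76,-18,18,342.3,None)]
x,r=gripfit(w,st,o); print(x.round(2),r.round(2))
x,r=gripfit(w,st,o[:5]); print(x.round(2),r.round(2))
E
```

```text
[  5.23 131.1   26.51] [-0.05 -0.09  1.04  0.57 -1.46 -0.64 -0.11  0.33 -0.73]
[  4.42 132.28  26.61] [-0.02 -0.01  1.11  0.37 -1.46]
```

```bash
cat >> m.py <<'E'
lp=np.array([.5724,-.0263]);LA=.038; ex=np.array([np.cos(LA),np.sin(LA)]);ey=np.array([-np.sin(LA),np.cos(LA)])
TX,TZ=.0637,.1237
def tcp(x,y,z): return np.r_[lp+ex*(x-TX)+ey*y, z+TZ]
def tipl(st): 
    d=st["tool_pos"][:2]-lp; return np.array([d@ex+TX,d@ey,st["tool_pos"][2]-TZ])*1000
def favg(n=8,cam="side"):
    f=[];q=[]
    for _ in range(n):
        robot.read_camera(cam); s=robot.read_state(); f.append(s["force"]); q.append(s["wrist_torque"])
    f=np.array(f); L=np.r_[f.mean(0)[:2]@ex,f.mean(0)[:2]@ey,f.mean(0)[2]]
    print("F ledge axes",L.round(2),"sd",f.std(0).round(2),"M",np.mean(q,0).round(3),"tip mm",tipl(s).round(1),"t",round(s["t"],2)); return L
E
python3 - <<'E'
from m import *
P=tcp(-.055,.075,.06);P[2]=.26
rows(P,LA-np.pi/2,8)
E
```

```text
from [0.3928 0.2391 0.2683] ang -0.067 tilt [-1.8e-03 -9.0e-04 -1.0e+00] q6 0.502 t 9.825
[[-2.38, 0.89, 0.1], [-2.18, 1.31, 0.1], [-1.91, 1.68, 0.1], [-1.57, 2.0, 0.1], [-1.18, 2.25, 0.1], [-0.75, 2.43, 0.1], [-0.29, 2.53, 0.1], [0.17, 2.54, 0.1]] twist [0.183, 0.183, 0.183, 0.183, 0.183, 0.183, 0.183, 0.183]
```

Emit:
{"method": "apply_moves", "body": {
  "delta_pos": [
    [-2.4, 0.9, 0.1],
    [-2.2, 1.3, 0.1],
    [-1.9, 1.7, 0.1],
    [-1.6, 2.0, 0.1],
    [-1.2, 2.2, 0.1],
    [-0.75, 2.4, 0.1],
    [-0.3, 2.5, 0.1],
    [0.2, 2.5, 0.1]
  ],
  "twist": [0.183, 0.183, 0.183, 0.183, 0.183, 0.183, 0.183, 0.183]
}}

```text
t: 10.82
tool_pos: [0.4504, 0.0441, 0.2601]
orientation: [-3.141, -0.053, 0.004]
force: [0.9, 0.1, -2.0]
opening: 0.0196
gripper_force: 45.0
```

Run:
```python
from m import *
rows(tcp(-.055,.075,.045),LA-np.pi/2,4)
print(tipl(robot.read_state()))
```

```text
from [0.4504 0.0441 0.2601] ang -1.537 tilt [-0.0024  0.     -1.    ] q6 1.521 t 10.825
[[0.01, 0.0, 2.29], [0.01, 0.0, 2.29], [0.01, 0.0, 2.29], [0.01, 0.0, 2.29]] twist [-0.001, -0.001, -0.001, -0.001]
[-55.56231838  75.02750747 136.41216081]
```

Emit:
{"method": "apply_moves", "body": {
  "delta_pos": [
    [0, 0, 3],
    [0, 0, 3],
    [0, 0, 2.5],
    [1.4, 0, 0.6],
    [1.4, 0, 0.6],
    [1.2, 0, 0.4],
    [0, 0, 0],
    [0, 0, 0]
  ],
  "twist": [0, 0, 0, 0, 0, 0, 0, 0]
}}

```text
t: 11.82
tool_pos: [0.49, 0.0465, 0.1599]
orientation: [-3.141, -0.063, 0.003]
force: [-0.3, 0.3, -0.9]
opening: 0.0199
gripper_force: 45.0
```

Run:
```python
from m import *
favg(8)
st=robot.read_state(); w=snap("wrist","w5"); d=snap("side","d5")
X=np.r_[lp+ex*(tipl(st)[0]/1000)+ey*.075,tipl(st)[2]/1000]
print("tip pred",proj(w,X),proj(d,X),"joint",[proj(w,np.r_[lp+ey*y,.022]).round(1).tolist() for y in(.09,.05,-.09)])
out=np.zeros((600,800,3),np.uint8)
out[:300,:400]=cv2.resize(w["frame"][60:210,220:420],None,fx=2,fy=2,interpolation=cv2.INTER_CUBIC)
u,v=proj(d,X).astype(int); out[:600,420:800]=cv2.resize(d["frame"][v-60:v+40,u-32:u+32],(380,594),interpolation=cv2.INTER_CUBIC)[:600] if 0 else cv2.resize(d["frame"][v-75:v+75,u-47:u+48],(380,600),interpolation=cv2.INTER_CUBIC)
cv2.imwrite("pics/c5.png",out[:,:,::-1]); print(u,v)
```

```text
F ledge axes [ 0.08 -0.03 -1.47] sd [0.39 0.46 0.42] M [-0.016  0.183  0.01 ] tip mm [-15.1  75.8  37.1] t 12.22
tip pred [317.71391984 127.64012265] [339.09887262 210.98022842] joint [[300.3, 108.7], [346.6, 108.7], [509.5, 108.4]]
339 210
```

View pics/c5.png

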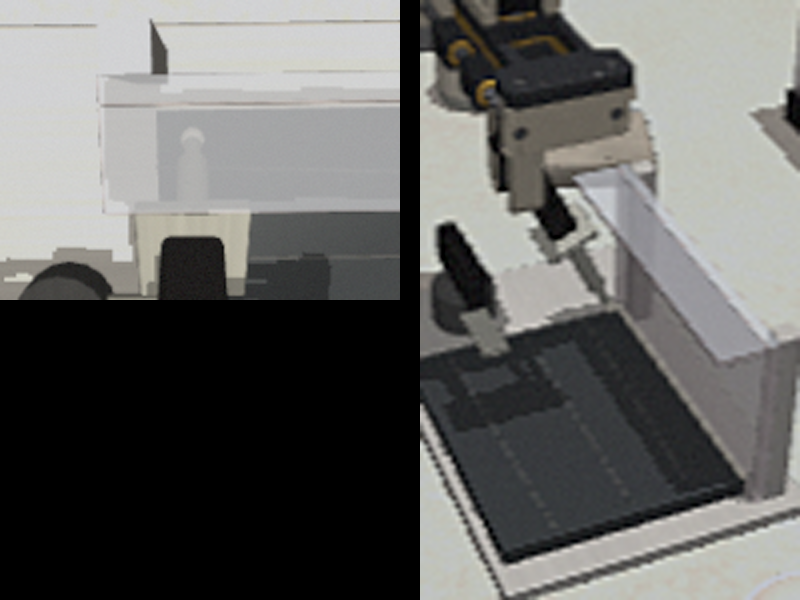

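The left view shows the ball at wrist px (316,127.5), seen through the brace, with the dark tile's far edge near row 113. The right view shows the scraper leaning under the brace and the steel toe over the tile.

Run:
```python
from m import *
w=load("w5"); g=w["frame"].max(2).astype(int)
print([(r,round(g[r,370:400].mean())) for r in range(92,124)])
for z,x in((.022,0),(.022,-.003),(.127,0),(.127,.006),(.127,-.03),(.121,-.03),(.022,.006),(.0,0.006)): print(x,z,proj(w,np.r_[lp+ex*x+ey*.02,z]).round(1))
R=np.array(w["R"]); print(np.round([ (atz(w,(385,r),.022)[:2]-lp)@ex for r in (107,110,113,114)],4))
```

```text
[(92, 210), (93, 210), (94, 210), (95, 189), (96, 198), (97, 210), (98, 210), (99, 210), (100, 211), (101, 210), (102, 210), (103, 202), (104, 192), (105, 190), (106, 191), (107, 191), (108, 191), (109, 189), (110, 182), (111, 187), (112, 197), (113, 189), (114, 171), (115, 166), (116, 166), (117, 165), (118, 165), (119, 165), (120, 165), (121, 166), (122, 165), (123, 165)]
0 0.022 [381.3 108.8]
-0.003 0.022 [381.  112.4]
0 0.127 [420.6 109. ]
0.006 0.127 [421.8  97.2]
-0.03 0.127 [415.3 164.1]
-0.03 0.121 [412.2 162.4]
0.006 0.022 [381.7 101.4]
0.006 0.0 [376.9 102. ]
[ 0.0014 -0.001  -0.0035 -0.0044]
```

Emit:
{"method": "apply_moves", "body": {
  "delta_pos": [
    [0.3, 0, 0.4],
    [0, 0, 0.4],
    [0, 0, 0.2],
    [0, 0, 0]
  ],
  "twist": [0, 0, 0, 0]
}}

```text
t: 12.82
tool_pos: [0.4936, 0.0466, 0.1502]
orientation: [-3.141, -0.062, 0.001]
force: [0.5, -0.0, -1.7]
opening: 0.0199
gripper_force: 45.0
```

```bash
sed -i 's/lp=np.array(\[.5724,-.0263\])/lp=np.array([.5704,-.0264])/' m.py
python3 - <<'E'
from m import *
favg(8)
E
```

```text
F ledge axes [-0.14 -0.11 -1.37] sd [0.53 0.5  0.54] M [-0.006  0.174  0.019] tip mm [-10.   75.8  27.1] t 13.22
```

Emit:
{"method": "apply_moves", "body": {
  "delta_pos": [
    [0, 0, 0.2],
    [0, 0, 0]
  ],
  "twist": [0, 0]
}}

```text
t: 13.48
tool_pos: [0.494, 0.0466, 0.1486]
orientation: [3.141, 0.062, 0.001]
force: [0.6, -0.4, -0.9]
opening: 0.0198
gripper_force: 45.0
```

Run:
```python
from m import *
favg(8)
```

```text
F ledge axes [ 0.51  0.03 -0.54] sd [0.32 0.55 0.2 ] M [-0.008  0.013 -0.024] tip mm [-9.9 75.8 25. ] t 13.88
```

Emit:
{"method": "apply_moves", "body": {
  "delta_pos": [
    [0.2, 0, 0],
    [0.2, 0, 0.1],
    [0, 0, 0]
  ],
  "twist": [0, 0, 0]
}}

```text
t: 14.25
tool_pos: [0.4979, 0.0467, 0.1475]
orientation: [3.141, 0.063, -0.0]
force: [0.1, 0.7, -1.1]
opening: 0.0196
gripper_force: 45.0
```

Run:
```python
from m import *
favg(6)
```

```text
F ledge axes [-0.41  0.07 -0.27] sd [0.68 0.61 0.52] M [-0.003  0.188  0.   ] tip mm [-6.1 75.8 24. ] t 14.55
```

Emit:
{"method": "apply_moves", "body": {
  "delta_pos": [
    [0.2, 0, 0],
    [0, 0, 0]
  ],
  "twist": [0, 0]
}}

```text
t: 14.8
tool_pos: [0.5, 0.0468, 0.1477]
orientation: [-3.141, -0.062, -0.0]
force: [0.5, 0.8, -1.0]
opening: 0.0197
gripper_force: 45.0
```

Run:
```python
from m import *
favg(6)
```

```text
F ledge axes [-0.05  0.11 -0.13] sd [0.45 0.45 0.43] M [-0.018  0.157  0.01 ] tip mm [-4.  75.8 24. ] t 15.1
```

Emit:
{"method": "apply_moves", "body": {
  "delta_pos": [
    [0.15, 0, 0],
    [0, 0, 0]
  ],
  "twist": [0, 0]
}}

```text
t: 15.35
tool_pos: [0.5014, 0.0468, 0.1476]
orientation: [3.141, 0.062, -0.0]
force: [-0.6, -0.3, -0.9]
opening: 0.0195
gripper_force: 45.0
```

Run:
```python
from m import *
favg(10)
```

```text
F ledge axes [-0.4   0.26 -0.45] sd [0.54 0.41 0.29] M [-0.019  0.171  0.002] tip mm [-2.6 75.8 23.9] t 15.85
```

Emit:
{"method": "apply_moves", "body": {
  "delta_pos": [
    [0.1, 0, 0],
    [0, 0, 0]
  ],
  "twist": [0, 0]
}}

```text
t: 16.1
tool_pos: [0.502, 0.0469, 0.1474]
orientation: [-3.141, -0.063, 0.001]
force: [-2.1, 0.5, -0.9]
opening: 0.02
gripper_force: 45.0
```

Run:
```python
from m import *
favg(10)
```

```text
F ledge axes [-1.73  0.26 -0.75] sd [0.73 0.41 0.38] M [-0.059  0.628 -0.006] tip mm [-1.7 75.8 23.8] t 16.6
```

Run:
```python
from m import *
w=load("w5"); g=w["frame"].max(2).astype(float)
for a in range(330,500,20):
    p=g[108:120,a:a+20].mean(1); i=p[2:7].argmax()+2; 
    # falling edge to tile
    e=[j for j in range(i,11) if p[j]>180>=p[j+1]]
    e=108+e[0]+(p[e[0]]-180)/(p[e[0]]-p[e[0]+1]) if e else None
    d=(atz(w,(a+9.5,e),.022)[:2]-lp) if e else [0,0]; print(a,p.round().astype(int).tolist(),e, np.round([d@ex,d@ey],4) if e else '')
```

```text
330 [191, 191, 189, 163, 169, 202, 185, 166, 166, 166, 167, 166] 114.27979274611398 [-0.0026  0.056 ]
350 [190, 189, 191, 169, 174, 197, 178, 166, 166, 166, 166, 166] 113.91436464088397 [-0.0023  0.0386]
370 [191, 188, 189, 188, 194, 190, 172, 165, 166, 165, 166, 165] 113.57660167130919 [-0.002   0.0213]
390 [190, 188, 165, 182, 202, 184, 167, 165, 165, 165, 165, 165] 113.23372781065089 [-0.0017  0.004 ]
410 [190, 189, 151, 179, 198, 177, 165, 164, 165, 165, 165, 165] 112.86904761904762 [-0.0014 -0.0133]
430 [187, 192, 163, 187, 191, 171, 165, 164, 165, 165, 164, 165] 112.54219948849105 [-0.0012 -0.0305]
450 [187, 180, 191, 198, 182, 167, 164, 163, 164, 164, 164, 164] 112.10204081632654 [-0.0009 -0.0477]
470 [186, 144, 194, 199, 171, 164, 164, 164, 163, 164, 164, 164] 111.68006993006993 [-0.0006 -0.0648]
490 [186, 129, 199, 196, 173, 173, 173, 174, 174, 175, 175, 176] 111.69703389830508 [-0.0006 -0.0819]
```

Emit:
{"method": "apply_moves", "body": {
  "delta_pos": [
    [-0.04, 0.1, 0.03],
    [0.005, 0.3, 0],
    [0.005, 0.35, 0],
    [0.005, 0.35, 0],
    [0.005, 0.35, 0]
  ],
  "twist": [0, 0, 0, 0, 0]
}}

```text
t: 17.23
tool_pos: [0.5028, 0.0321, 0.1474]
orientation: [3.141, 0.062, 0.0]
force: [-2.0, 1.3, -1.4]
opening: 0.0194
gripper_force: 45.0
```

Run:
```python
from m import *
favg(3)
```

```text
F ledge axes [-1.1  -0.96 -0.34] sd [0.19 0.71 0.62] M [-0.208  0.549 -0.073] tip mm [-1.7 60.7 23.7] t 17.38
```

Emit:
{"method": "apply_moves", "body": {
  "delta_pos": [
    [0.0, 0.35, 0],
    [0.0, 0.35, 0],
    [0.005, 0.35, 0],
    [0.005, 0.35, 0],
    [0.005, 0.35, 0],
    [0.005, 0.35, 0],
    [0.005, 0.35, 0],
    [0.005, 0.35, 0]
  ],
  "twist": [0, 0, 0, 0, 0, 0, 0, 0]
}}

```text
t: 18.38
tool_pos: [0.5041, 0.0042, 0.1474]
orientation: [3.141, 0.063, 0.0]
force: [-1.5, 0.5, -0.1]
opening: 0.02
gripper_force: 45.0
```

Run:
```python
from m import *
favg(3)
```

```text
F ledge axes [-1.4  -0.52 -0.24] sd [0.4  0.13 0.52] M [-0.224  0.453 -0.062] tip mm [-1.3 32.8 23.7] t 18.52
```

Emit:
{"method": "apply_moves", "body": {
  "delta_pos": [
    [0.006, 0.35, 0],
    [0.006, 0.35, 0],
    [0.006, 0.35, 0],
    [0.006, 0.35, 0],
    [0.006, 0.35, 0],
    [0.006, 0.35, 0],
    [0.006, 0.35, 0],
    [0.006, 0.35, 0]
  ],
  "twist": [0, 0, 0, 0, 0, 0, 0, 0]
}}

```text
t: 19.52
tool_pos: [0.5057, -0.0238, 0.1473]
orientation: [-3.141, -0.063, 0.0]
force: [-1.0, 1.1, -0.4]
opening: 0.0197
gripper_force: 45.0
```

Run:
```python
from m import *
favg(3)
```

```text
F ledge axes [-1.51 -1.13 -0.26] sd [0.49 0.09 0.62] M [-0.149  0.482 -0.018] tip mm [-0.9  4.8 23.6] t 19.68
```

Steady contact; carrying on.

Emit:
{"method": "apply_moves", "body": {
  "delta_pos": [
    [0.005, 0.35, 0],
    [0.005, 0.35, 0],
    [0.006, 0.35, 0],
    [0.006, 0.35, 0],
    [0.006, 0.35, 0],
    [0.006, 0.35, 0],
    [0.006, 0.35, 0],
    [0.006, 0.35, 0]
  ],
  "twist": [0, 0, 0, 0, 0, 0, 0, 0]
}}

```text
t: 20.68
tool_pos: [0.5073, -0.0517, 0.1473]
orientation: [-3.141, -0.063, 0.0]
force: [-1.0, 1.5, -0.4]
opening: 0.0197
gripper_force: 45.0
```

Run:
```python
from m import *
favg(3)
```

```text
F ledge axes [-1.62 -0.49 -0.43] sd [0.32 0.34 0.21] M [-0.116  0.584  0.003] tip mm [ -0.4 -23.2  23.7] t 20.82
```

Emit:
{"method": "apply_moves", "body": {
  "delta_pos": [
    [0.006, 0.35, 0],
    [0.006, 0.35, 0],
    [0.006, 0.35, 0],
    [0.006, 0.35, 0],
    [0.006, 0.35, 0],
    [0.006, 0.35, 0],
    [0.006, 0.35, 0],
    [0.006, 0.35, 0]
  ],
  "twist": [0, 0, 0, 0, 0, 0, 0, 0]
}}

```text
t: 21.82
tool_pos: [0.5088, -0.0797, 0.1473]
orientation: [-3.141, -0.062, 0.0]
force: [-1.3, 1.4, -1.1]
opening: 0.02
gripper_force: 45.0
```

Run:
```python
from m import *
favg(3)
```

```text
F ledge axes [-1.67 -0.6  -0.87] sd [0.28 0.3  0.3 ] M [-0.151  0.705 -0.052] tip mm [  0.2 -51.3  23.7] t 21.98
```

Emit:
{"method": "apply_moves", "body": {
  "delta_pos": [
    [0, 0.35, 0.005],
    [0, 0.35, 0.005],
    [0, 0.35, 0.005],
    [0.004, 0.35, 0],
    [0.005, 0.35, 0],
    [0.005, 0.35, 0],
    [0.005, 0.35, 0],
    [0, 0.1, 0]
  ],
  "twist": [0, 0, 0, 0, 0, 0, 0, 0]
}}

```text
t: 22.98
tool_pos: [0.5101, -0.1052, 0.1472]
orientation: [3.141, 0.062, 0.0]
force: [-1.0, 2.0, 0.9]
opening: 0.0196
gripper_force: 45.0
```

Run:
```python
from m import *
favg(3)
```

```text
F ledge axes [-1.73  0.97 -0.58] sd [0.19 0.24 0.61] M [0.133 0.592 0.032] tip mm [  0.4 -76.4  23.5] t 23.12
```

Emit:
{"method": "apply_moves", "body": {
  "delta_pos": [
    [-0.5, 0, -0.3],
    [-1.8, 0, -0.3],
    [-2.5, 0, -0.5],
    [-2.5, 0, -1.5],
    [0, 0, -4],
    [0, 0, -5],
    [0, 0, 0],
    [0, 0, 0]
  ],
  "twist": [0, 0, 0, 0, 0, 0, 0, 0]
}}

```text
t: 24.12
tool_pos: [0.437, -0.1078, 0.2628]
orientation: [3.141, 0.062, 0.0]
force: [-0.4, -0.4, -2.4]
opening: 0.0201
gripper_force: 45.0
```

Run:
```python
from m import *
st=robot.read_state(); w=snap("wrist","w6"); g=w["frame"].max(2).astype(int)
print([(r,int(g[r,316]),int(g[r,296])) for r in range(116,215)])
P=np.array([.3995,.3129])-np.array([-np.sin(-.07),np.cos(-.07)])*.10
rows([*P,.285],-.07,10)
```

```text
[(116, 107, 104), (117, 109, 108), (118, 110, 110), (119, 103, 106), (120, 107, 102), (121, 107, 105), (122, 107, 104), (123, 133, 103), (124, 182, 105), (125, 208, 103), (126, 209, 102), (127, 196, 103), (128, 164, 102), (129, 142, 102), (130, 144, 103), (131, 141, 104), (132, 142, 101), (133, 143, 100), (134, 143, 101), (135, 138, 101), (136, 133, 100), (137, 137, 99), (138, 138, 99), (139, 137, 100), (140, 136, 98), (141, 136, 100), (142, 137, 97), (143, 136, 98), (144, 139, 97), (145, 137, 99), (146, 137, 87), (147, 138, 60), (148, 139, 58), (149, 137, 60), (150, 138, 60), (151, 140, 57), (152, 139, 56), (153, 138, 58), (154, 138, 57), (155, 137, 57), (156, 138, 57), (157, 138, 57), (158, 137, 64), (159, 126, 63), (160, 123, 104), (161, 146, 142), (162, 139, 137), (163, 142, 142), (164, 159, 156), (165, 188, 191), (166, 200, 201), (167, 181, 185), (168, 183, 187), (169, 184, 186), (170, 183, 185), (171, 182, 187), (172, 182, 186), (173, 181, 187), (174, 181, 190), (175, 181, 187), (176, 183, 186), (177, 158, 185), (178, 85, 183), (179, 30, 184), (180, 30, 184), (181, 31, 185), (1
[... 227 characters left out ...]
 31, 170), (197, 30, 151), (198, 31, 149), (199, 33, 148), (200, 30, 142), (201, 27, 126), (202, 30, 128), (203, 32, 128), (204, 27, 126), (205, 34, 126), (206, 31, 131), (207, 27, 143), (208, 29, 162), (209, 28, 163), (210, 30, 164), (211, 32, 162), (212, 29, 160), (213, 26, 157), (214, 23, 159)]
from [ 0.4365 -0.1076  0.2619] ang -1.531 tilt [-1.5e-03  5.0e-04 -1.0e+00] q6 1.175 t 24.175
[[-0.31, -3.22, -0.23], [0.16, -3.23, -0.23], [0.63, -3.18, -0.23], [1.09, -3.05, -0.23], [1.52, -2.86, -0.23], [1.92, -2.61, -0.23], [2.28, -2.3, -0.23], [2.59, -1.95, -0.23], [2.84, -1.55, -0.23], [3.04, -1.12, -0.23]] twist [-0.146, -0.146, -0.146, -0.146, -0.146, -0.146, -0.146, -0.146, -0.146, -0.146]
```

Run:
```python
from m import *
st=robot.read_state(); st["tool_pos"][2]+=.03
rows([.3931,.2392,.28],-.067,12,st)
```

```text
from [ 0.4365 -0.1076  0.2919] ang -1.531 tilt [-1.5e-03  5.0e-04 -1.0e+00] q6 1.175 t 24.175
[[-0.25, -2.9, 0.1], [0.11, -2.91, 0.1], [0.46, -2.88, 0.1], [0.81, -2.8, 0.1], [1.14, -2.68, 0.1], [1.46, -2.52, 0.1], [1.76, -2.32, 0.1], [2.03, -2.09, 0.1], [2.27, -1.83, 0.1], [2.47, -1.54, 0.1], [2.64, -1.23, 0.1], [2.77, -0.9, 0.1]] twist [-0.122, -0.122, -0.122, -0.122, -0.122, -0.122, -0.122, -0.122, -0.122, -0.122, -0.122, -0.122]
```

Emit:
{"method": "apply_moves", "body": {
  "delta_pos": [
    [0, 0, -3],
    [-0.25, -2.9, 0.1],
    [0.1, -2.9, 0.1],
    [0.45, -2.9, 0.1],
    [0.8, -2.8, 0.1],
    [1.15, -2.7, 0.1],
    [1.45, -2.5, 0.1],
    [1.75, -2.3, 0.1]
  ],
  "twist": [0, -0.122, -0.122, -0.122, -0.122, -0.122, -0.122, -0.122]
}}

```text
t: 25.18
tool_pos: [0.4105, 0.0951, 0.2841]
orientation: [-2.829, -1.363, 0.005]
force: [-0.4, 0.1, -1.0]
opening: 0.0199
gripper_force: 45.0
```

Emit:
{"method": "apply_moves", "body": {
  "delta_pos": [
    [2.0, -2.1, 0.1],
    [2.3, -1.8, 0.1],
    [2.5, -1.5, 0.1],
    [2.6, -1.2, 0.1],
    [2.8, -0.9, 0.1],
    [0, 0, 0],
    [0, 0, 0]
  ],
  "twist": [-0.122, -0.122, -0.122, -0.122, -0.122, 0, 0]
}}

```text
t: 26.05
tool_pos: [0.3939, 0.2381, 0.2799]
orientation: [-2.296, -2.144, 0.004]
force: [0.2, -0.5, -0.9]
opening: 0.0197
gripper_force: 45.0
```

Run:
```python
from m import *
rows([.3931,.2392,.2687],-.067,1)
w=snap("wrist","w7"); g=w["frame"].max(2).astype(int)
for r in range(110,160,2): print(r,' '.join('%3d'%v for v in g[r,272:380:4]))
```

```text
from [0.3939 0.2381 0.2799] ang -0.068 tilt [-0.002  -0.0014 -1.    ] q6 0.501 t 26.05
[[0.11, -0.09, 1.12]] twist [-0.001]
110 147 151 149  65  69  67  65  72  92 108 106 104 106 106 107  68  65  65  66  57  59 132 193 193 192 192 194
112 145 148 147  63  67  69  68  70  69  68  94  93 109 110 109  68  67  68  67  61  58 145 193 192 192 193 189
114 146 143 144  66  67  66  66  64  66  68  67  66  76  65  66  66  64  65  64  57  55 159 194 194 193 193 193
116 149 146 146  66  67  68  68  63  65  67  69  63  67  65  67  66  66  62  64  57  58 160 192 193 192 191 194
118 145 146 146  67  71  70  72  70  69  69  69  68  71  69  67  67  65  67  66  58  59 161 194 193 194 196 191
120 143 147 144  65  70  66  69  68  68  68  70  69  70  68  69  68  70  69  67  56  56 146 170 169 193 190 190
122 143 147 153  63  67  67  67  67  66  68  65  64  66  66  64  64  65  63  65  58  56 123 134 135 139 190 193
124 149 146 128 117 116 109 105 100  98  96  93 153  82  73  64  64  64  66  64  57  60 130 136 139 138 192 192
126 151 148 139 139 140 140 141 141 144 143 154 192 155 194 192 191 189 183 145 
[... 1123 characters left out ...]
 107 110 191 194 191 191 191
148 143 143 149 146 149 143 152 147 144 105  91  93  86 118 122 122 117 108 109 104 135 125 193 194 192 191 190
150 144 147 147 145 147 148 151 150 151 102  90  93  87 131 142 150 147 146 144 151 190 190 191 190 191 193 192
152 145 148 145 146 146 145 149 143 146 105  89  93  88 125 144 145 142 147 147 145 192 192 192 193 191 192 192
154 146 146 148 149 146 150 145 142 150  99  89  90  88 122 145 143 145 144 145 149 192 193 191 191 192 191 191
156 149 144 148 147 147 145 144 145 146  95  91  93  88 151 142 146 154 148 145 149 191 190 193 193 190 193 193
158 148 144 144 148 144 143 148 142 146  99  90  94  87 103 144 148 150 146 150 176 190 192 191 190 191 190 192
```

Emit:
{"method": "apply_moves", "body": {
  "delta_pos": [
    [0.1, -0.1, 1.1],
    [0, 0, 2],
    [0.25, 0, 1.5],
    [0.25, 0, 1.5],
    [0.45, 0, 0.8],
    [0.45, 0, 0.8],
    [0.45, 0, 0.8],
    [0.45, 0, 0.8]
  ],
  "twist": [0, 0, 0, 0, 0, 0, 0, 0]
}}

```text
t: 27.1
tool_pos: [0.3951, 0.2632, 0.1878]
orientation: [2.294, 2.146, 0.001]
force: [-0.4, 0.4, -0.9]
opening: 0.0194
gripper_force: 45.0
```

Emit:
{"method": "apply_moves", "body": {
  "delta_pos": [
    [0, 0, 0]
  ],
  "twist": [0],
  "squeeze": 8
}}

```text
t: 27.22
tool_pos: [0.3945, 0.2628, 0.1873]
orientation: [-2.294, -2.146, 0.002]
force: [-0.4, -0.1, -1.4]
opening: 0.0199
gripper_force: 8.0
```

Run:
```python
from m import *
rows([.395,.2618,.1879],-.067,1)
s=robot.read_state();print(s["force"],s["wrist_torque"])
w=snap("wrist","w8"); a=load("w3")["frame"]; b=w["frame"]; x=np.hstack([a[60:300,120:500],b[60:300,120:500]]); cv2.imwrite("pics/w8.png",x[:,:,::-1])
```

```text
from [0.3945 0.2628 0.1873] ang -0.066 tilt [-1.4e-03 -6.0e-04 -1.0e+00] q6 0.546 t 27.225
[[-0.1, 0.06, -0.06]] twist [0.001]
[-0.42047373 -0.10972747 -1.37340287] [-0.1011909   0.07311191 -0.00752703]
```

View pics/w8.png

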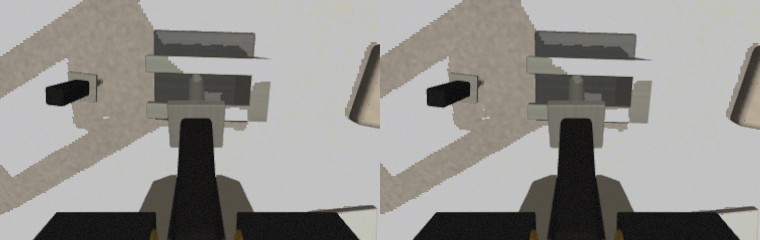

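The two pictures match: left is after the tilt, right is now. The shaft is back in the slot, so I'll reverse the pivot.

Emit:
{"method": "apply_moves", "body": {
  "delta_pos": [
    [0.65, 0, 0],
    [0.65, 0, 0],
    [0.65, 0, 0],
    [0.65, 0, 0],
    [0.65, 0, 0],
    [0.65, 0, 0],
    [0.65, 0, 0],
    [0.5, 0, 0]
  ],
  "twist": [0, 0, 0, 0, 0, 0, 0, 0]
}}

```text
t: 28.28
tool_pos: [0.3984, 0.3135, 0.1882]
orientation: [-2.294, -2.146, 0.0]
force: [0.4, -1.4, -0.3]
opening: 0.0202
gripper_force: 8.0
```

Run:
```python
from m import *
favg(4,"wrist"); rows([.3995,.3129,.18],-.067,1)
w=snap("wrist","w9"); g=w["frame"].max(2).astype(int); st=robot.read_state()
print("c316",[(r,int(g[r,316])) for r in range(100,260,2)]); print("c300",[(r,int(g[r,298])) for r in range(100,260,2)])
R=Rot.from_rotvec(st["orientation"]).as_matrix()
for q,th in((5,0),(5,5),(0,0),(0,5),(3,3)):
  t=np.radians(th);L=131.5
  P=lambda s,p:round(float(proj(w,R@(np.array([q+(L-s)*np.sin(t)+p*np.cos(t),0,6+(L-s)*np.cos(t)-p*np.sin(t)])/1000)+st["tool_pos"])[1]),1)
  print(q,th,"c70+18",P(70,18),"c76+18",P(76,18),"h76+10",P(76,10),"top160+10",P(160,10))
print("prongs",[proj(w,[.3995+.0008*0,.3129+d,.1]).round(1).tolist() for d in(-.011,.011,.023)])
```

```text
F ledge axes [ 0.28  0.02 -1.55] sd [0.25 0.66 0.46] M [-0.134  0.065  0.011] tip mm [-95.4 346.1  64.5] t 28.48
from [0.3983 0.3134 0.1882] ang -0.067 tilt [-0.e+00  5.e-04 -1.e+00] q6 0.632 t 28.475
[[-0.04, 0.12, 0.82]] twist [0.0]
c316 [(100, 198), (102, 198), (104, 199), (106, 198), (108, 198), (110, 199), (112, 198), (114, 198), (116, 197), (118, 199), (120, 199), (122, 151), (124, 155), (126, 156), (128, 155), (130, 152), (132, 148), (134, 147), (136, 147), (138, 152), (140, 150), (142, 148), (144, 75), (146, 67), (148, 71), (150, 71), (152, 70), (154, 67), (156, 69), (158, 71), (160, 69), (162, 69), (164, 70), (166, 69), (168, 69), (170, 68), (172, 66), (174, 67), (176, 69), (178, 68), (180, 68), (182, 66), (184, 67), (186, 81), (188, 139), (190, 141), (192, 137), (194, 136), (196, 136), (198, 73), (200, 114), (202, 134), (204, 133), (206, 133), (208, 133), (210, 135), (212, 112), (214, 22), (216, 26), (218, 23), (220, 21), (222, 20), (224, 20), (226, 26), (228, 18), (230, 19), (232, 22), (234, 22), (236, 24), (238, 21), (240, 13), (242, 23), (244, 20), (246, 17), (248, 16), 
[... 637 characters left out ...]
 (200, 121), (202, 138), (204, 138), (206, 138), (208, 137), (210, 138), (212, 136), (214, 135), (216, 137), (218, 138), (220, 137), (222, 136), (224, 136), (226, 135), (228, 135), (230, 135), (232, 134), (234, 134), (236, 122), (238, 24), (240, 18), (242, 15), (244, 19), (246, 17), (248, 21), (250, 18), (252, 22), (254, 19), (256, 22), (258, 19)]
5 0 c70+18 193.5 c76+18 195.8 h76+10 207.1 top160+10 267.2
5 5 c70+18 186.8 c76+18 189.7 h76+10 200.8 top160+10 273.4
0 0 c70+18 200.4 c76+18 202.9 h76+10 213.9 top160+10 277.6
0 5 c70+18 193.8 c76+18 196.9 h76+10 207.8 top160+10 283.8
3 3 c70+18 192.2 c76+18 195.0 h76+10 206.1 top160+10 275.1
prongs [[318.5, 228.3], [316.7, 201.8], [315.6, 186.8]]
```

Emit:
{"method": "apply_moves", "body": {
  "delta_pos": [
    [0, 0.1, 0.5],
    [0, 0, 0.5],
    [0, 0, 0.4],
    [0, 0, 0.4],
    [0, 0, 0]
  ],
  "twist": [0, 0, 0, 0, 0]
}}

```text
t: 29.15
tool_pos: [0.3991, 0.3129, 0.1697]
orientation: [-2.295, -2.146, 0.001]
force: [-0.0, 0.0, -1.8]
opening: 0.02
gripper_force: 8.0
```

Run:
```python
from m import *
favg(4,"wrist");rows([.3995,.3129,.165],-.067,1)
```

```text
F ledge axes [-0.05 -0.1  -1.71] sd [0.37 0.65 0.48] M [-0.083  0.077  0.026] tip mm [-94.2 345.7  46.7] t 29.35
from [0.3995 0.3131 0.1704] ang -0.067 tilt [ 3.e-04  2.e-04 -1.e+00] q6 0.631 t 29.35
[[-0.02, 0.01, 0.54]] twist [0.0]
```

Emit:
{"method": "apply_moves", "body": {
  "delta_pos": [
    [0, 0, 0.2],
    [0, 0, 0.2],
    [0, 0, 0]
  ],
  "twist": [0, 0, 0]
}}

```text
t: 29.72
tool_pos: [0.3997, 0.3138, 0.1674]
orientation: [-2.294, -2.146, -0.003]
force: [-2.3, 1.2, 5.8]
opening: 0.0199
gripper_force: 8.0
```

Run:
```python
from m import *
favg(4,"wrist")
w=snap("wrist","w10"); g=w["frame"].max(2).astype(int)
print("c300",[(r,int(g[r,298])) for r in range(176,240,1)])
for z in(.1,.106): print([proj(w,[.3995,.3129+d,z])[1].round(1) for d in(.018,.023)])
```

```text
F ledge axes [-2.12  1.53  5.46] sd [0.29 0.5  0.55] M [ 0.132  0.564 -0.021] tip mm [-94.  346.5  43.7] t 29.93
c300 [(176, 71), (177, 71), (178, 72), (179, 70), (180, 71), (181, 69), (182, 71), (183, 69), (184, 71), (185, 69), (186, 70), (187, 72), (188, 69), (189, 69), (190, 68), (191, 72), (192, 72), (193, 74), (194, 97), (195, 131), (196, 145), (197, 143), (198, 130), (199, 86), (200, 89), (201, 118), (202, 137), (203, 141), (204, 143), (205, 141), (206, 142), (207, 141), (208, 142), (209, 140), (210, 138), (211, 142), (212, 139), (213, 141), (214, 139), (215, 138), (216, 139), (217, 137), (218, 139), (219, 140), (220, 139), (221, 140), (222, 140), (223, 138), (224, 138), (225, 140), (226, 139), (227, 140), (228, 139), (229, 137), (230, 137), (231, 139), (232, 136), (233, 138), (234, 137), (235, 137), (236, 128), (237, 91), (238, 21), (239, 20)]
[np.float64(201.7), np.float64(194.9)]
[np.float64(204.2), np.float64(197.2)]
```

Emit:
{"method": "apply_moves", "body": {
  "delta_pos": [
    [0, 0, -0.2],
    [0, 0, 0]
  ],
  "twist": [0, 0],
  "squeeze": 3
}}

```text
t: 30.22
tool_pos: [0.3994, 0.3129, 0.1681]
orientation: [2.295, 2.146, -0.0]
force: [-0.0, -0.1, -1.8]
opening: 0.0202
gripper_force: 3.0
```

Emit:
{"method": "apply_moves", "body": {
  "delta_pos": [
    [0, 0, 0],
    [0, 0, 0],
    [0, 0, 0],
    [0, 0, 0]
  ],
  "twist": [0, 0, 0, 0],
  "gripper": 6
}}

```text
t: 30.72
tool_pos: [0.3994, 0.313, 0.1682]
orientation: [2.295, 2.146, 0.0]
force: [-0.3, 0.2, -0.3]
opening: 0.0552
gripper_force: 0.0
```

Emit:
{"method": "apply_moves", "body": {
  "delta_pos": [
    [0, 0, -1],
    [0, 0, -2],
    [0, 0, -4],
    [0, 0, -4],
    [-2.1, 0.6, 0],
    [0, 0, 0],
    [0, 0, 0]
  ],
  "twist": [0, 0, 0, 0, 0, 0, 0]
}}

```text
t: 31.6
tool_pos: [0.4037, 0.2918, 0.2781]
orientation: [-2.295, -2.145, 0.0]
force: [0.2, -1.1, 0.9]
opening: 0.06
gripper_force: 0.0
```

Run:
```python
from m import *
w=snap("wrist","w11"); d=snap("side","d11"); a=load("w2"); rows([.4071,.2887,.2665],-.067,1)
def box(f,u0,u1,v0,v1,thr=45):
    g=f.max(2)[v0:v1,u0:u1]; ys,xs=np.nonzero(g<thr); return xs.min()+u0,xs.max()+u0,ys.min()+v0,ys.max()+v0
print(box(a["frame"],270,340,140,215),box(w["frame"],270,340,140,215))
d0=load("side0")["frame"]; 
print("handle side",box(d0,245,268,118,156),box(d["frame"],245,268,118,156))
df=np.abs(d["frame"].astype(int)-d0).max(2)
for n,(u0,u1,v0,v1) in dict(fork=(240,285,118,195),small=(220,235,150,190),orange=(240,255,115,150),stone=(312,355,160,185),tin=(293,320,132,165),jar=(405,460,305,375),dish=(368,415,275,320),carton=(412,465,258,310),hide=(300,370,322,390)).items(): print(n,(df[v0:v1,u0:u1]>40).sum())
```

```text
from [0.4036 0.2919 0.2777] ang -0.067 tilt [-9.e-04 -3.e-04 -1.e+00] q6 0.59 t 31.7
[[-0.3, 0.38, 1.12]] twist [0.0]
(np.int64(288), np.int64(315), np.int64(159), np.int64(200)) (np.int64(296), np.int64(320), np.int64(158), np.int64(197))
handle side (np.int64(250), np.int64(261), np.int64(120), np.int64(153)) (np.int64(249), np.int64(261), np.int64(118), np.int64(153))
fork 285
small 216
orange 3
stone 0
tin 0
jar 0
dish 0
carton 0
hide 0
```

Run:
```python
from m import *
for t in("w2","w11"):
    w=load(t); g=w["frame"].max(2)
    for z,nm in((.19,"top"),(.106,"base")):
        c=[proj(w,[.3995+a,.313+b,z]) for a in(-.01,.01) for b in(-.01,.01)]; c=np.array(c); print(t,nm,c.min(0).round(1),c.max(0).round(1))
    m=(g[140:215,270:340]<45); print([(r+140,int(np.nonzero(m[r])[0].min())+270,int(np.nonzero(m[r])[0].max())+270) for r in range(20,61,6) if m[r].any()])
d=load("d11");d0=load("side0")
for f in(d,d0):
    g=f["frame"].max(2)[118:156,245:268]; print([(r+118,np.nonzero(g[r]<45)[0][[0,-1]]+245) for r in range(10,36,8) if (g[r]<45).any()])
# clamp: wing direction in side view, settled
g=d["frame"].max(2); ys,xs=np.nonzero(g[185:225,285:325]<45); print("wing",xs.min()+285,xs.max()+285,ys.min()+185,ys.max()+185, cv2.minAreaRect(np.c_[xs,ys].astype(np.float32)))
g=load("d5")["frame"].max(2); ys,xs=np.nonzero(g[185:225,285:325]<45); print("wing after lock",cv2.minAreaRect(np.c_[xs,ys].astype(np.float32)))
```

```text
w2 top [288.5 174.8] [318.2 203.3]
w2 base [295.8 157. ] [317.6 178.4]
[(160, 296, 313), (166, 294, 314), (172, 291, 314), (178, 289, 314), (184, 289, 315), (190, 289, 314), (196, 290, 314)]
w11 top [294.5 175.3] [322.6 202.3]
w11 base [300.  158.1] [321.  178.7]
[(160, 302, 319), (166, 300, 320), (172, 298, 320), (178, 297, 320), (184, 296, 320), (190, 297, 320), (196, 298, 319)]
[(128, array([252, 259])), (136, array([253, 260])), (144, array([255, 261])), (152, array([256, 261]))]
[(128, array([252, 258])), (136, array([253, 259])), (144, array([255, 260])), (152, array([255, 261]))]
wing 295 314 191 222 ((16.344614028930664, 22.143077850341797), (32.67184066772461, 15.309724807739258), 70.55996704101562)
wing after lock ((24.0, 19.5), (39.0, 30.0), 90.0)
```

```bash
python3 -c "
from plant import robot
print(robot.close_job())"
```

```text
the job is handed in; nothing more can be done
None
```

I locked the clamp, ran the seam in one pass from the clamp's end (about 3 cm/s, tip pressed in an estimated 3 to 4 mm, brief stops in contact to read the force), hung the scraper upright in its fork again, and handed the job in at about 32 s; the verdict wasn't shown.

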